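# Level the sample tray and set out the dishes

### The job

The hinged sample tray on its stand hangs low at one end: before any dish goes on it, push the grey wedge under the low end, tip first, until the ball of the tray's level rests between its two black marks, and leave the wedge there. Then set out every dish on the bench on the tray, lid up, one centred in each outlined square and squared up with it: deep dishes in the row beside the level, shallow ones in the other row, each row filled from the hinged end without gaps. The tray must still be level at the end; leave the jar and the tweezers where they are.

Things in the scene. Friction and masses are not known exactly. Their poses are not given: they have to be found in the camera images.
- deep1: a deep (tall) square lidded sample dish, white with a greyish lid rim and a leaf under its clear lid, 46 x 46 mm and 36 mm high, rigid, under 0.12 kg; may be absent. Origin: centre of its underside; z up through the lid, x and y along its sides
- deep2: a deep (tall) square lidded sample dish, white with a greyish lid rim and a leaf under its clear lid, 46 x 46 mm and 36 mm high, rigid, under 0.12 kg; may be absent. Origin: centre of its underside; z up through the lid, x and y along its sides
- deep3: a deep (tall) square lidded sample dish, white with a greyish lid rim and a leaf under its clear lid, 46 x 46 mm and 36 mm high, rigid, under 0.12 kg; may be absent. Origin: centre of its underside; z up through the lid, x and y along its sides
- shallow1: a shallow (low) square lidded sample dish, white with a greyish lid rim and a leaf under its clear lid, 46 x 46 mm and 20 mm high, rigid, under 0.12 kg; may be absent. Origin: centre of its underside; z up through the lid, x and y along its sides
- shallow2: a shallow (low) square lidded sample dish, white with a greyish lid rim and a leaf under its clear lid, 46 x 46 mm and 20 mm high, rigid, under 0.12 kg; may be absent. Origin: centre of its underside; z up through the lid, x and y along its sides
- shallow3: a shallow (low) square lidded sample dish, white with a greyish lid rim and a leaf under its clear lid, 46 x 46 mm and 20 mm high, rigid, under 0.12 kg; may be absent. Origin: centre of its underside; z up through the lid, x and y along its sides
- shallow4: a shallow (low) square lidded sample dish, white with a greyish lid rim and a leaf under its clear lid, 46 x 46 mm and 20 mm high, rigid, under 0.12 kg; may be absent. Origin: centre of its underside; z up through the lid, x and y along its sides
- wedge: grey plastic wedge, 165 mm long (its x), 30 mm wide (its y), vertical sides, flat underside, about 0.14 kg. Its top slopes from 10 mm high at the thin tip (x = -82.5 mm) up to 40 mm at x = +47.5 mm, then is flat to the butt at x = +82.5 mm (a 35 mm long tail to hold it by, its middle at x = +65 mm). Origin: centre of the underside; the centre of mass is at about x = +20 mm. It stays by friction where it is left under the tray
- wedge_tip (a point): the middle of the lower edge of the wedge's thin tip (wedge x = -82.5 mm, z = 0)
- stand: fixed grey frame that carries the tray; it does not move. Origin in its middle below the tray's middle; its y runs from the hinged end of the tray (-y) to the low end (+y), its x from the row without the level (-x) to the side with the level (+x). Two rails along y at x = +-108 mm (14 mm wide, 14 mm high) leave 200 mm free between them under the low end, where only the bench is below. Origin height over the bench, 0 to 6 mm, varies
- tray (a joint): tilt of the grey metal tray in rad: 0 is level, negative means its low end (+y of the stand) hangs low, -0.04 is resting fully down on the stand, +0.06 the upper stop. The tray is 250 mm (x) by 300 mm (y), 4 mm thick with a rim standing 6 mm over its floor, hinged 140 mm from its middle on the -y side; its underside at the hinge is 30 mm above the stand's origin. It is held up by nothing but what is pushed under it: 3 to 4 N at the low end when empty
- level_ball (a joint): ball level on the tray, along y: position of the 12 mm steel ball in m, 0 is midway between the two black marks (21 mm apart); the ball runs to the low side, positive towards the low end, 4 mm for each 0.01 rad of tilt
- level (a point): top middle of the ball level, a dark steel ball running between thin rods in an open white 100 mm long holder (along y, 20 mm wide) that stands 18 mm above the tray floor, at stand x = +98 mm
- low_end (a point): middle of the lower edge of the tray's low end, on the underside: the wedge goes in here, tip first, along the stand's -y
- far1 (a point): centre, on the tray floor, of the black-outlined 60 mm square in the row beside the level (stand x = +16 mm), first, at the hinged end (stand y = -105 mm); sides along the stand's x and y
- far2 (a point): centre, on the tray floor, of the black-outlined 60 mm square in the row beside the level (stand x = +16 mm), second (y = -35 mm); sides along the stand's x and y
- far3 (a point): centre, on the tray floor, of the black-outlined 60 mm square in the row beside the level (stand x = +16 mm), third (y = +35 mm); sides along the stand's x and y
- far4 (a point): centre, on the tray floor, of the black-outlined 60 mm square in the row beside the level (stand x = +16 mm), fourth, at the low end (y = +105 mm); sides along the stand's x and y
- near1 (a point): centre, on the tray floor, of the black-outlined 60 mm square in the row away from the level (stand x = -62 mm), first, at the hinged end (stand y = -105 mm); sides along the stand's x and y
- near2 (a point): centre, on the tray floor, of the black-outlined 60 mm square in the row away from the level (stand x = -62 mm), second (y = -35 mm); sides along the stand's x and y
- near3 (a point): centre, on the tray floor, of the black-outlined 60 mm square in the row away from the level (stand x = -62 mm), third (y = +35 mm); sides along the stand's x and y
- near4 (a point): centre, on the tray floor, of the black-outlined 60 mm square in the row away from the level (stand x = -62 mm), fourth, at the low end (y = +105 mm); sides along the stand's x and y
- jar: bystander: amber jar with white lid, 60 mm wide, 85 mm high; origin: centre of underside
- tweezers: bystander: steel tweezers 120 mm long lying on the bench; origin: their middle, on the bench
Not all that is in view belongs to the job. Leave any red look-alike of the shallow3 alone.

How it is judged:
By the outcome, as a careful person would: the job done as asked, in the order asked, and still so for the second after the job is handed in, with the robot touching nothing.
Of deep1, deep2, deep3, shallow1, shallow2, shallow3, shallow4 only 5 to 7 are there at a start; the rules pass over those that are not, and their reading is None.
At some moment in a run one of deep1, deep2, deep3, shallow1, shallow2, shallow3, shallow4 may be knocked a few centimetres aside while the robot is not near it.
Once in a run the grip may slacken for a moment while it holds something.
It also fails if it takes over 210 s, if anything falls off the work surface, if the arm or the gripper's body presses on something with over 40 N, if the wrist force passes 120 N, or if a joint passes its speed limit or range.

### The arm

A 6-joint arm with a two-finger parallel gripper is mounted at the origin on the work surface. World frame = base frame: x ahead of the robot, y to its left, z up, the work surface at z = 0. Lengths are in m, angles in rad, forces in N, time in s.
With the tool pointing down it reaches from about 0.4 to 0.925 m from the base axis. Payload 3.4 kg.
Tool frame: the origin (TCP) lies midway between the tips of the shut fingers; the grasp point (between the pads) lies 19 mm behind it; z points along the fingers, y is the direction in which the jaws open and shut (so a half turn about z gives the same grasp; the last joint's range is limited). The gripper opens to 85 mm and grips with 20 to 120 N. Pads are 22 mm wide; open, the fingers measure 114 mm over their backs; the gripper's body (76 mm by 85 mm) begins 54 mm behind the grasp point. The pads swing forward as they close: fully open they stand 13 mm farther back than shut.
Start: joints at [1.042, 0.307, 1.506, -0, 1.328, -0.073], TCP at [0.253, 0.517, 0.231] pointing down, gripper open.
Joint ranges: [-3.12, 3.12], [-1.05, 2.28], [0.14, 2.33], [-1.42, 4.57], [0.1, 2.73], [-2.68, 2.68]. Speed limits (rad/s): [2.57, 2.57, 3.14, 3.14, 3.14, 3.14].

### API

Orientations are given as a unit quaternion [x, y, z, w].
In Python, from station import env, read_camera, camera_params gives the robot as it stands.
- The arm moves only by the shell command python3 -m inch 'ROWS' [FORCE]. ROWS is a JSON object of lists of equal length, an entry for each row: "linear": the shift along the tool's x, y, z normalised to -1 to 1, where 1 is 250 mm, a list of three; "twist": the turn about the tool's z normalised to -1 to 1, where 1 is pi/2 rad; "fingers": the closure, from 0 (fully open) to 1 (shut). A call has 1 to 20 rows; each row shifts and turns the pose as measured when the row begins, along the tool's axes as they then stand; what a row does not reach is not made up. A row lasts 1/8 s, in which the tool goes at most 62.5 mm and 10.7 degrees, less where a joint would pass 70% of its speed; a pose out of reach is approached as far as the arm can. A call with a number of a shift or a turn outside -1 to 1 is refused whole. A call with a gripper value outside its range is refused whole. The fingers move at their own pace and stop on an object; FORCE is the grip in N (left out, the last holds). Time passes only in rows, so rows that do not move let the fingers close. It gives the time, the measured TCP pose, the force and the opening at its end, in the units of the state.
- env.get_state(): the state, without advancing time (a new reading comes with each control period).
- read_camera(name): name is "side" or "top"; returns the picture (400x640x3 uint8, red, green, blue); there is no depth.
- camera_params(name): a dict with "vertical_fov" (degrees; the focal length in pixels is half the picture's height over the tangent of half this angle, whatever the lens; pixels are square), "cx", "cy" (the principal point, pixels), "D" ([k1, k2, p1, p2, k3] as OpenCV has them; the pictures are not rectified), "R" (3x3) and "t" (3): a world point X has camera coordinates R X + t. Camera axes: x right, y down, z forward; pixel columns grow to the right and rows downward; lengths in m; the calibration is good to about 2 mm. A picture is of the moment at which its call begins. camera_params takes no time and is no camera call.
- env.hand_in(): hands the job in, once; it reports no verdict.
The state is a dict: "t": time; "joint_positions": joint angles; "joint_vel": joint speeds; "effort": joint torques, N m; "tcp_pos": TCP position; "ee_rot": TCP orientation; "contact_force": force on the tool from outside, world axes, zero at the start; "ft_torque": the same for the moment, N m; "gripper_width": finger opening in m.
Only numpy, scipy, OpenCV 4.12 (cv2) and the standard library are available. Lean on these libraries where they do the work, as an engineer would, in place of code of your own. Each camera call takes 0.05 s, during which the arm holds its last target. There are 200 camera calls.

## Working session

There is one attempt and no reset: what is moved stays moved. The work goes in short steps, Python scripts to look and compute and a shell command to move; the robot and the scene stay as the last step left them, time stands still between calls to the robot, and variables do not carry over. Pictures are saved under pics/ and viewed, about 12 in all and at most 16, crops included, and the job is handed in when it is done.

```bash
ls; mkdir -p pics
python3 - <<'E'
from station import env, read_camera, camera_params
import cv2
for n in("top","side"):
    cv2.imwrite(f"pics/{n}0.png",read_camera(n)[:,:,::-1]); print(n,camera_params(n))
print(env.get_state())
E
```

```text
pics
top {'vertical_fov': 49.205374560318276, 'cx': 323.1290489500236, 'cy': 201.71695045506377, 'D': array([-0.01843188,  0.        ,  0.        ,  0.        ,  0.        ]), 'R': array([[-0.02841705, -0.99955867, -0.00865623],
       [-0.99562349,  0.02907434, -0.08881752],
       [ 0.08903   ,  0.00609441, -0.9960103 ]]), 't': array([0.06645762, 0.57185126, 1.10836199])}
side {'vertical_fov': 52.5387458925889, 'cx': 322.3894147747013, 'cy': 198.29575889175118, 'D': array([-0.0209623,  0.       ,  0.       ,  0.       ,  0.       ]), 'R': array([[ 0.87778193, -0.47877296, -0.01659347],
       [-0.35804114, -0.63263177, -0.68671944],
       [ 0.31828514,  0.60873105, -0.72673315]]), 't': array([-0.49975099,  0.27207696,  1.01827154])}
{'t': 0.1, 'joint_positions': array([ 1.04251933e+00,  3.07459643e-01,  1.50750945e+00,  2.15421127e-05,
        1.32841115e+00, -7.34926038e-02]), 'joint_vel': array([ 0.00158137, -0.00247949, -0.00396387, -0.00031986, -0.00012932,
       -0.0008206 ]), 'effort': array([-5.25210380e-04, -4.58529997e+01, -2.52608711e+01, -3.20976114e-04,
        5.85961869e-03,  6.15916150e-06]), 'tcp_pos': array([0.25228147, 0.51601924, 0.2305078 ]), 'ee_rot': array([ 2.25440057e-01,  9.74256630e-01, -8.50543486e-04, -2.74874351e-04]), 'contact_force': array([-1.69161863, -0.1705857 ,  0.14655043]), 'ft_torque': array([-0.03658298,  0.00057225, -0.02950792]), 'gripper_width': 0.08534702779166374}
```

View pics/top0.png

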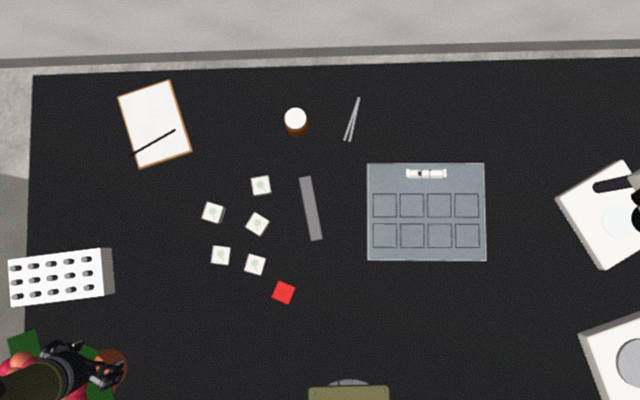

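View pics/side0.png

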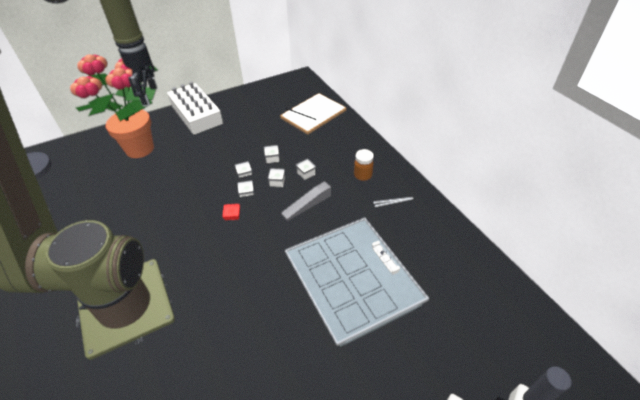

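The top view shows five white dishes at about (261,185), (213,212), (257,224), (220,255) and (255,265). The wedge is near (311,208), with its low end of the tray at left, x≈367. The level is at (427,174) with its ball left of the marks. The side view shows the same five dishes, at (271,154), (243,170), (306,169), (276,177) and (246,188).

Possible mix-ups:
- the red look-alike at (284,292)
- the jar lid at (295,118)
- the tube rack at (60,277)
- the instruments on the right

I choose the five white ones with leaves and check them in a crop.

```bash
cat > h.py <<'E'
import numpy as np, cv2
from station import env, read_camera, camera_params
def K(n):
    p=camera_params(n); f=200/np.tan(np.radians(p["vertical_fov"]/2))
    return np.array([[f,0,p["cx"]],[0,f,p["cy"]],[0,0,1]]),p["D"],p["R"],p["t"]
def rays(n,uv):
    k,D,R,t=K(n); q=cv2.undistortPoints(np.array(uv,float).reshape(-1,1,2),k,D)[:,0]
    return -R.T@t, np.c_[q,np.ones(len(q))]@R
def plane(n,uv,z):
    c,d=rays(n,uv); return c+d*((z-c[2])/d[:,2])[:,None]
def proj(n,X):
    k,D,R,t=K(n); return cv2.projectPoints(np.array(X,float).reshape(-1,1,3),cv2.Rodrigues(R)[0],t,k,D)[0][:,0]
def tri(a,b):
    (c1,d1),(c2,d2)=rays("top",[a]),rays("side",[b]); d1,d2=d1[0],d2[0]
    s=np.linalg.lstsq(np.c_[d1,-d2],c2-c1,rcond=None)[0]
    p,q=c1+s[0]*d1,c2+s[1]*d2; return (p+q)/2,np.linalg.norm(p-q)
E
python3 - <<'E'
from h import *
a=cv2.imread("pics/top0.png");b=cv2.imread("pics/side0.png")
A=cv2.resize(a[165:305,190:330],None,fx=2.85,fy=2.85,interpolation=3)
B=cv2.resize(b[140:240,210:340],None,fx=3,fy=3,interpolation=3)
C=np.zeros((400,790,3),np.uint8);C[:399,:399]=A[:399,:399];C[:300,400:790]=B
cv2.imwrite("pics/crop1.png",C)
D=cv2.resize(a[150:275,355:500],None,fx=5,fy=4.8,interpolation=3);cv2.imwrite("pics/crop2.png",D)
for n,i in(("top",a),("side",b)):
    g=i.min(2)
    for thr in (150,200):
        m=(g>thr).astype(np.uint8)
        N,l,s,c=cv2.connectedComponentsWithStats(m)
        for k in range(1,N):
            x,y,w,h,ar=s[k]
            if 40<ar<700: print(n,thr,s[k],c[k].round(1))
E
```

```text
top 150 [580  49  60   8 327] [609.7  52.6]
top 150 [478  51  73   9 443] [512.6  55.1]
top 150 [233  58  83   9 460] [274.4  61.9]
top 150 [131  62  72   9 415] [165.3  65.5]
top 150 [344  98  16  43 129] [352.3 119.8]
top 150 [285 108  21  21 361] [295.  117.8]
top 150 [368 164  37  96 194] [372.4 226.6]
top 150 [405 168  43  12 399] [425.8 173.4]
top 150 [629 175  11  12  75] [635.6 179.9]
top 150 [251 176  20  19 302] [260.5 185. ]
top 150 [202 202  21  21 303] [212.  212.1]
top 150 [246 213  23  23 306] [256.9 223.6]
top 150 [211 246  19  19 301] [220.3 254.8]
top 150 [244 254  21  21 304] [254.4 264.1]
top 200 [285 108  21  20 335] [295.  117.7]
top 200 [406 169  14   9  95] [411.7 173.3]
top 200 [422 169  25   9 172] [434.  173.3]
top 200 [252 176  18  19 239] [260.5 185.1]
top 200 [203 203  19  19 248] [212.1 212.2]
top 200 [247 213  21  22 257] [256.8 223.6]
top 200 [212 246  18  18 266] [220.3 254.7]
top 200 [245 255  20  19 269] [254.5 264.1]
side 150 [98 86 11 10 62] [102.8  91.5]
side 150 [114  96  10   9  54] [119.1  99.6]
side 150 [264 146  15  10 130] [270.9 150.4]
si
[... 240 characters left out ...]
  17   9  65] [307.1 173.9]
side 150 [238 181  15  12 161] [245.  186.6]
side 150 [270 181  13   6  64] [275.9 183.2]
side 150 [283 183  46  35 390] [304.8 199.5]
side 150 [374 198  39   9 124] [391.2 201.2]
side 150 [509 384  20  16 188] [518.4 392.3]
side 150 [448 394  15   6  58] [453.8 397.2]
side 200 [265 146  13   9 102] [271.  150.3]
side 200 [356 150  17  12 162] [364.1 155.3]
side 200 [298 160  16  12 115] [305.3 165.7]
side 200 [236 163  15  10 115] [242.8 167.4]
side 200 [269 169  15  10 123] [275.9 173.9]
side 200 [238 182  15  11 136] [244.9 186.7]
side 200 [372 241  28  31 306] [384.8 257.2]
side 200 [514 385  14  15 128] [520. 392.]
side 200 [449 394  13   6  46] [454.1 397.4]
```

View pics/crop1.png

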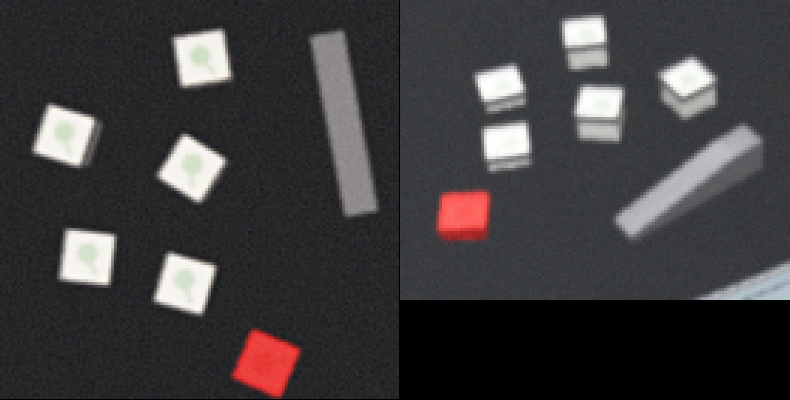

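View pics/crop2.png

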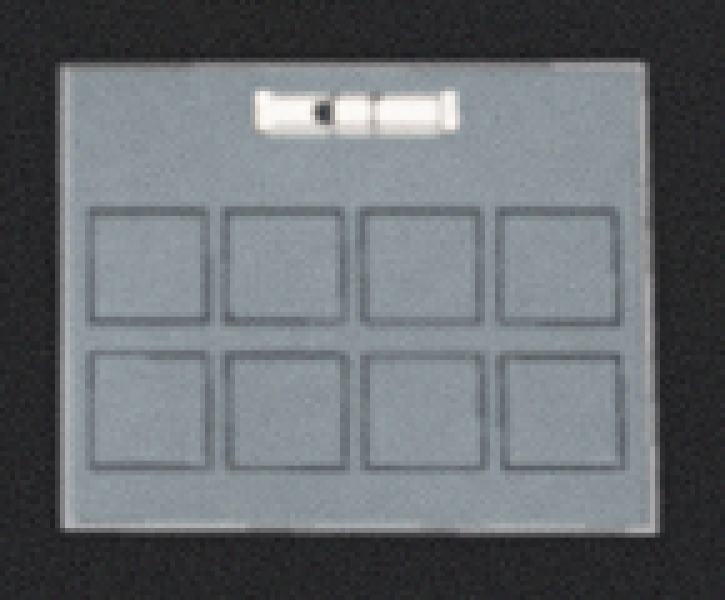

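The crop confirms five white dishes with leaves. Three are deep, at side (271,150), (305,166) and (276,174), and two are shallow, at side (243,168) and (245,187). The red one is left out. The wedge's thin tip faces the robot (top (318,240)) and its butt is at (306,178). The ball sits left of the marks, so the left end (+y) is low.

```bash
cat >> h.py <<'E'
def blobs(n,img,lo,hi,thr):
    m=(img.min(2)>thr).astype(np.uint8); N,l,s,c=cv2.connectedComponentsWithStats(m)
    return [(c[k],(l==k).astype(np.uint8),s[k]) for k in range(1,N) if lo<s[k][4]<hi]
def rect(n,mask,z,up=4):
    g=cv2.resize(mask.astype(np.float32),None,fx=up,fy=up,interpolation=cv2.INTER_CUBIC)
    c=max(cv2.findContours((g>.5).astype(np.uint8),0,1)[0],key=cv2.contourArea)[:,0].astype(float)
    W=plane(n,(c+.5)/up-.5,z)[:,:2]; (x,y),(w,h),a=cv2.minAreaRect((W*1000).astype(np.float32))
    return x/1000,y/1000,w,h,(a+45)%90-45
E
cat > dishes.py <<'E'
from h import *
def dishes(box=((140,120),(340,320))):
    a=read_camera("top");b=read_camera("side"); (x0,y0),(x1,y1)=box
    T=[t for t in blobs("top",a,180,330,175) if x0<t[0][0]<x1 and y0<t[0][1]<y1]
    S=[s for s in blobs("side",b,80,180,190)]
    out=[]
    for t in T:
        best=None
        for s in S:
            p,g=tri(t[0],s[0])
            if g<.006 and 0<p[2]<.1 and (best is None or g<best[1]): best=(p,g,s[0])
        if best is None: print("no match",t[0]);continue
        z=.036 if best[0][2]>.028 else .020
        print(t[0].round(0),best[2].round(0),"tri",best[0].round(4),"gap %.4f"%best[1],"z",z,"rect",np.round(rect("top",t[1],z),4),"centroid",plane("top",[t[0]],z)[0].round(4))
if __name__=="__main__": dishes()
E
python3 - <<'E'
from dishes import *
from scipy.optimize import least_squares
dishes()
def squares(n,box,lo,hi):
    i=read_camera(n); g=cv2.resize(cv2.cvtColor(i,cv2.COLOR_RGB2GRAY),None,fx=4,fy=4,interpolation=cv2.INTER_CUBIC)
    m=cv2.adaptiveThreshold(cv2.GaussianBlur(g,(0,0),2),255,0,0,61,6)
    N,l,s,c=cv2.connectedComponentsWithStats(m,connectivity=4)
    r=[(c[k]+.5)/4-.5 for k in range(1,N) if lo<s[k][4]/16<hi]
    x0,y0,x1,y1=box
    return [p for p in r if x0<p[0]<x1 and y0<p[1]<y1]
T=squares("top",(365,185,490,255),250,700);S=squares("side",(290,220,425,340),150,900)
print(len(T),len(S));print(np.round(T,1).tolist());print(np.round(S,1).tolist())
E
```

```text
[261. 185.] [305. 166.] tri [0.6216 0.2108 0.0332] gap 0.0009 z 0.036 rect [ 0.6209  0.2106 45.7581 45.3876  8.3987] centroid [0.6208 0.2105 0.036 ]
[212. 212.] [271. 150.] tri [0.5547 0.3371 0.0341] gap 0.0009 z 0.036 rect [  0.5543   0.3369  44.9147  45.783  -19.035 ] centroid [0.5541 0.3367 0.036 ]
[257. 224.] [276. 174.] tri [0.5216 0.2219 0.0339] gap 0.0002 z 0.036 rect [  0.5214   0.2217  45.2997  45.5598 -33.2304] centroid [0.5214 0.2216 0.036 ]
[220. 255.] [243. 167.] tri [0.4442 0.3208 0.0179] gap 0.0003 z 0.02 rect [ 0.4439  0.3203 45.193  45.9673 -8.627 ] centroid [0.4441 0.3203 0.02  ]
[254. 264.] [245. 187.] tri [0.4174 0.2322 0.0178] gap 0.0004 z 0.02 rect [  0.4176   0.2318  45.1851  45.9022 -17.1131] centroid [0.4176 0.2318 0.02  ]
8 6
[[411.4, 205.2], [438.7, 205.2], [384.3, 205.2], [466.1, 205.4], [384.4, 235.0], [439.3, 235.5], [411.9, 235.4], [466.8, 235.5]]
[[351.1, 261.8], [324.7, 273.3], [364.6, 281.7], [337.5, 294.2], [379.6, 303.4], [351.3, 316.9]]
```

Three deep and two shallow, with sizes and heights matching. Next: the tray and wedge poses.

```bash
cat > tray.py <<'E'
from h import *
from scipy.optimize import least_squares
def squares(n,i,box,lo,hi):
    g=cv2.resize(cv2.cvtColor(i,cv2.COLOR_RGB2GRAY),None,fx=4,fy=4,interpolation=cv2.INTER_CUBIC)
    m=cv2.adaptiveThreshold(cv2.GaussianBlur(g,(0,0),2),255,0,0,61,6)
    N,l,s,c=cv2.connectedComponentsWithStats(m,connectivity=4); x0,y0,x1,y1=box
    return [p for p in ((c[k]+.5)/4-.5 for k in range(1,N) if lo<s[k][4]/16<hi) if x0<p[0]<x1 and y0<p[1]<y1]
M=np.array([[x,y] for x in(.016,-.062) for y in(-.105,-.035,.035,.105)])  # far1-4, near1-4
def model(p,tilt,M=M,dz=.004):
    x,y,yaw,z0=p; s=M[:,1]+.140
    Y=-.140+s*np.cos(tilt); Z=z0+.030+dz+s*np.sin(tilt); c,sn=np.cos(yaw),np.sin(yaw)
    return np.c_[x+c*M[:,0]-sn*Y, y+sn*M[:,0]+c*Y, Z]
def fit(tilt,z0=None):
    T=np.array(squares("top",read_camera("top"),(365,185,490,255),250,700));S=np.array(squares("side",read_camera("side"),(290,220,425,345),150,900))
    def res(p):
        if z0 is not None: p=[*p[:3],z0]
        X=model(p,tilt); r=[]
        for n,P in(("top",T),("side",S)):
            if len(P)==0: continue
            q=proj(n,X); j=np.linalg.norm(P[:,None]-q,axis=2).argmin(1); r.append((P-q[j]).ravel())
        return np.concatenate(r)
    f=least_squares(res,[.515,-.20,0,.003],loss="soft_l1",f_scale=.5)
    print(len(T),len(S),"stand",f.x.round(4),"tilt",tilt,"max px",abs(f.fun).max().round(2),"rms",np.sqrt((f.fun**2).mean()).round(2)); return f.x
E
python3 - <<'E'
from tray import *
for t in(-.04,):
    p=fit(t)
    print(model(p,t).round(4).tolist())
a=read_camera("top")
# wedge
h=a.astype(int); m=((h.min(2)>85)).astype(np.uint8); m[:, :290]=0; m[:,332:]=0; m[:165]=0; m[255:]=0
N,l,s,c=cv2.connectedComponentsWithStats(m);k=1+s[1:,4].argmax();print(s[k],c[k])
for z in(.02,.025,.03): print(z,np.round(rect("top",(l==k).astype(np.uint8),z),4))
q=cv2.boxPoints(cv2.minAreaRect(np.argwhere(l==k)[:,::-1].astype(np.float32)));print(q)
# tip edge at z=.010, butt edge at z=.040
q=q[q[:,1].argsort()]
B=plane("top",[q[:2].mean(0)-[0,.4]],.040)[0];Tp=plane("top",[q[2:].mean(0)+[0,.4]],.010)[0];print("butt",B,"tip",Tp,np.linalg.norm((B-Tp)[:2]))
d=(B-Tp)[:2];print("axis deg",np.degrees(np.arctan2(d[1],d[0])),"tail mid",B[:2]-d/np.linalg.norm(d)*.0175)
E
```

```text
8 6 stand [ 0.5409 -0.213  -0.0344 -0.0012] tilt -0.04 max px 0.2 rms 0.09
[[0.5533, -0.3185, 0.0314], [0.5557, -0.2486, 0.0286], [0.5581, -0.1787, 0.0258], [0.5605, -0.1088, 0.023], [0.4754, -0.3158, 0.0314], [0.4778, -0.2459, 0.0286], [0.4802, -0.176, 0.0258], [0.4826, -0.1061, 0.023]]
[299 176  23  65 775] [310.21419355 207.81935484]
0.02 [5.590000e-01 8.430000e-02 1.708006e+02 3.364480e+01 9.255500e+00]
0.025 [5.587000e-01 8.410000e-02 1.700484e+02 3.349660e+01 9.255500e+00]
0.03 [5.583000e-01 8.390000e-02 1.692961e+02 3.334840e+01 9.255500e+00]
[[298.2214  177.48952]
 [310.08426 175.21791]
 [322.21658 238.57555]
 [310.35373 240.84715]]
butt [0.64034769 0.09688693 0.04      ] tip [0.47477864 0.07079287 0.01      ] 0.16761268569535517
axis deg 8.956276978597153 tail mid [0.62306106 0.09416252]
```

Everything is consistent: the tray fit rms is 0.09 px, and the wedge length comes out at 167 mm against 165. Now a planner that prints the distances to go.

```bash
cat > plan.py <<'E'
import sys
from h import *
from scipy.spatial.transform import Rotation as Rn
def psi(s): y=Rn.from_quat(s["ee_rot"]).as_matrix()[:,1]; return np.degrees(np.arctan2(y[1],y[0]))
def plan(x,y,z,ps,sym=180):
    s=env.get_state(); p=psi(s); d=(ps-p+sym/2)%sym-sym/2 if sym else ps-p
    q=np.radians(p+d); r=np.array([x,y,z])-s["tcp_pos"]
    ty=np.array([np.cos(q),np.sin(q),0]); tx=np.array([-ty[1],ty[0],0])  # x = y x z(down)
    print("psi %.1f twist %.3f (rows>=%.1f)"%(p,-d/90,abs(d)/10.7),"then linear",np.round([r@tx/.25,r@ty/.25,-r[2]/.25],3),"rows",np.round(np.linalg.norm(r)/.0625,1),"| j6",s["joint_positions"][5].round(2),"w %.4f"%s["gripper_width"],"F",s["contact_force"].round(1),"tcp",s["tcp_pos"].round(4),"t",round(s["t"],1))
if __name__=="__main__":
    a=[float(v) for v in sys.argv[1:]]; plan(*a)
E
python3 -c "
from plan import *
print(Rn.from_quat(env.get_state()['ee_rot']).as_matrix().round(3))"
python3 plan.py .623 .094 .20 -81 0
```

```text
[[-0.898  0.439 -0.   ]
 [ 0.439  0.898 -0.   ]
 [-0.    -0.    -1.   ]]
psi 63.9 twist 1.611 (rows>=13.5) then linear [1.199 1.901 0.125] rows 9.0 | j6 -0.07 w 0.0857 F [-0.4  0.3 -0.3] tcp [0.2526 0.5165 0.2312] t 0.5
```

```bash
python3 -m inch '{"linear":[[0,0,0],[0,0,0],[0,0,0],[0,0,0],[0,0,0],[0,0,0],[0,0,0],[0,0,0],[0,0,0],[0,0,0],[0,0,0],[0,0,0],[0,0,0],[0,0,0]],"twist":[0.115,0.115,0.115,0.115,0.115,0.115,0.115,0.115,0.115,0.115,0.115,0.115,0.115,0.115],"fingers":[0,0,0,0,0,0,0,0,0,0,0,0,0,0]}' 60; python3 plan.py .623 .094 .20 -81 0
```

```text
t: 2.2
tcp_pos: [0.2526, 0.5165, 0.2317]
ee_rot: [0.999, 0.037, 0.0, -0.0]
contact_force: [0.7, 0.4, -0.2]
gripper_width: 0.0855
psi -85.8 twist -0.053 (rows>=0.4) then linear [1.199 1.901 0.127] rows 9.0 | j6 2.54 w 0.0855 F [ 0.7  0.4 -0.2] tcp [0.2526 0.5165 0.2317] t 2.2
```

```bash
python3 -m inch '{"linear":[[0,0,0],[0.1,0.158,0.01],[0.1,0.158,0.01],[0.1,0.158,0.01],[0.1,0.158,0.01],[0.1,0.158,0.01],[0.1,0.158,0.01],[0.1,0.158,0.01],[0.1,0.158,0.01],[0.1,0.158,0.01],[0.1,0.158,0.01],[0.1,0.158,0.01],[0,0,0]],"twist":[-0.053,0,0,0,0,0,0,0,0,0,0,0,0],"fingers":[0,0,0,0,0,0,0,0,0,0,0,0,0]}'; python3 plan.py .623 .094 .10 -81 0
```

```text
t: 3.82
tcp_pos: [0.6056, 0.1211, 0.2041]
ee_rot: [0.997, 0.08, 0.003, -0.002]
contact_force: [-0.9, 0.4, -0.6]
gripper_width: 0.0854
psi -80.8 twist 0.002 (rows>=0.0) then linear [0.052 0.118 0.417] rows 1.7 | j6 1.54 w 0.0854 F [-0.9  0.4 -0.6] tcp [0.6056 0.1211 0.2041] t 3.8
```

```bash
python3 -m inch '{"linear":[[0.026,0.059,0.1],[0.026,0.059,0.1],[0,0,0.1],[0,0,0.1],[0,0,0]],"twist":[0,0,0,0,0],"fingers":[0,0,0,0,0]}'; python3 plan.py .623 .094 .010 -81 0
```

```text
t: 4.45
tcp_pos: [0.6228, 0.0967, 0.1027]
ee_rot: [0.997, 0.08, 0.003, -0.004]
contact_force: [-0.0, 1.0, 0.6]
gripper_width: 0.0855
psi -80.8 twist 0.002 (rows>=0.0) then linear [-0.001  0.011  0.371] rows 1.5 | j6 1.49 w 0.0855 F [-0.   1.   0.6] tcp [0.6228 0.0967 0.1027] t 4.5
```

```bash
python3 -m inch '{"linear":[[0,0.011,0.093],[0,0,0.093],[0,0,0.093],[0,0,0.092],[0,0,0],[0,0,0],[0,0,0],[0,0,0],[0,0,0],[0,0,0],[0,0,0],[0,0,0],[0,0,0],[0,0,0],[0,0,0]],"twist":[0,0,0,0,0,0,0,0,0,0,0,0,0,0,0],"fingers":[0,0,0,0,0,1,1,1,1,1,1,1,1,1,1]}' 70; python3 plan.py .5515 .115 .030 -81 0
```

```text
t: 6.32
tcp_pos: [0.6307, 0.0994, 0.02]
ee_rot: [0.997, 0.082, 0.012, -0.004]
contact_force: [-0.3, 0.3, -0.8]
gripper_width: 0.0284
psi -80.6 twist 0.005 (rows>=0.0) then linear [-0.303 -0.111 -0.04 ] rows 1.3 | j6 1.49 w 0.0284 F [-0.3  0.3 -0.8] tcp [0.6307 0.0994 0.02  ] t 6.3
```

```bash
python3 -m inch '{"linear":[[0,0,0],[0,0,0],[0,0,0],[0,0,0],[0,0,0],[0,0,0]],"twist":[0,0,0,0,0,0],"fingers":[0,0,0,0,0,0]}' 70; python3 plan.py .623 .094 .010 -81 0; python3 -c "
from h import *
s=env.get_state();print(s['joint_positions'].round(3))
cv2.imwrite('pics/side1.png',cv2.resize(read_camera('side')[60:260,180:440,::-1],None,fx=3,fy=3,interpolation=3))"
```

```text
t: 7.08
tcp_pos: [0.6308, 0.0994, 0.0203]
ee_rot: [0.997, 0.082, 0.012, -0.004]
contact_force: [0.1, 0.6, -0.9]
gripper_width: 0.0855
psi -80.6 twist 0.005 (rows>=0.0) then linear [-0.034  0.017  0.041] rows 0.2 | j6 1.49 w 0.0855 F [ 0.1  0.6 -0.9] tcp [0.6308 0.0994 0.0203] t 7.1
[0.085 0.591 1.624 0.011 0.901 1.485]
```

View pics/side1.png

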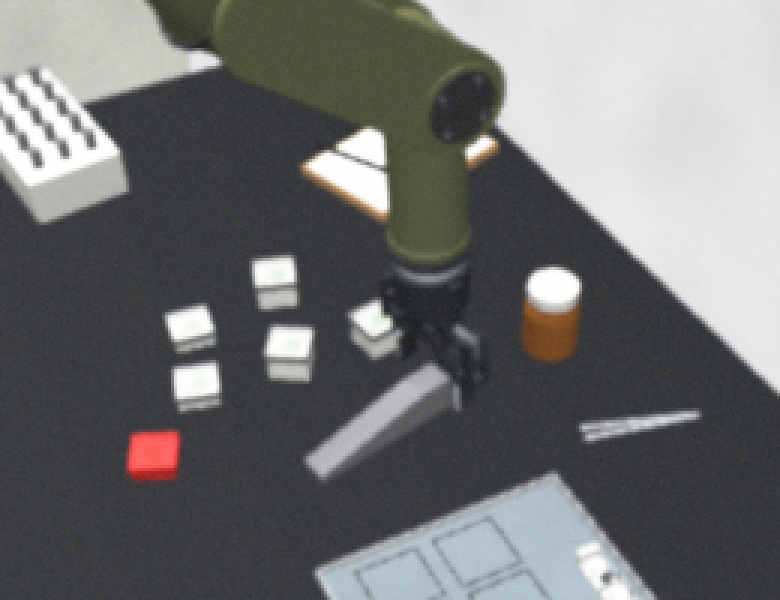

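The gripper is at the wedge's tail but 10 mm too high and 8 mm too far along. I'll lower it in finer rows.

```bash
python3 -m inch '{"linear":[[-0.016,0,0.02],[-0.016,0,0.02],[0,0,0.008],[0,0,0]],"twist":[0,0,0,0],"fingers":[0,0,0,0]}' 70; python3 plan.py .623 .0985 .010 -81 0
```

```text
t: 7.62
tcp_pos: [0.622, 0.0981, 0.0068]
ee_rot: [0.997, 0.082, 0.012, -0.004]
contact_force: [-0.3, 0.6, 0.3]
gripper_width: 0.0858
psi -80.6 twist 0.005 (rows>=0.0) then linear [ 0.004 -0.001 -0.013] rows 0.1 | j6 1.48 w 0.0858 F [-0.3  0.6  0.3] tcp [0.622  0.0981 0.0068] t 7.6
```

```bash
python3 -m inch '{"linear":[[0,0,-0.006],[0,0,0],[0,0,0],[0,0,0],[0,0,0],[0,0,0],[0,0,0],[0,0,0],[0,0,-0.03],[0,0,-0.03],[0,0,0]],"twist":[0,0,0,0,0,0,0,0,0,0,0],"fingers":[1,1,1,1,1,1,1,1,1,1,1]}' 80; python3 plan.py .5515 .115 .030 -81 0
```

```text
t: 9.0
tcp_pos: [0.6221, 0.098, 0.0246]
ee_rot: [0.997, 0.082, 0.012, -0.004]
contact_force: [-0.3, -0.5, -1.8]
gripper_width: 0.0289
psi -80.6 twist 0.005 (rows>=0.0) then linear [-0.268 -0.111 -0.021] rows 1.2 | j6 1.48 w 0.0289 F [-0.3 -0.5 -1.8] tcp [0.6221 0.098  0.0246] t 9.0
```

```bash
python3 -m inch '{"linear":[[-0.067,-0.028,0],[-0.067,-0.028,0],[-0.067,-0.028,0],[-0.067,-0.028,0],[0,0,0],[0,0,0],[0,0,0],[0,0,0],[0,0,0],[0,0,0],[0,0,0],[0,0,0],[0,0,0],[0,0,0],[0,0,0],[0,0,0]],"twist":[0,0,0,0,0,-0.085,-0.085,-0.085,-0.085,-0.085,-0.085,-0.085,-0.085,-0.085,-0.085,0],"fingers":[1,1,1,1,1,1,1,1,1,1,1,1,1,1,1,1]}'; python3 plan.py .5515 .115 .012 -1.97 0
```

```text
t: 11.0
tcp_pos: [0.5599, 0.115, 0.025]
ee_rot: [0.717, 0.697, 0.018, 0.01]
contact_force: [0.3, 0.6, -2.3]
gripper_width: 0.029
psi -1.7 twist 0.004 (rows>=0.0) then linear [-0.001 -0.034  0.052] rows 0.2 | j6 0.15 w 0.0290 F [ 0.3  0.6 -2.3] tcp [0.5599 0.115  0.025 ] t 11.0
```

```bash
python3 -m inch '{"linear":[[0,-0.017,0],[0,-0.017,0],[0,0,0.032],[0,0,0.031],[0,0,0],[0,0,0],[0,0,0],[0,0,0],[0,0,0],[0,0,0],[0,0,0],[0,0,0]],"twist":[0,0,0,0,0,0,0,0,0,0,0,0],"fingers":[1,1,1,1,1,0.5,0.5,0.5,1,1,1,1]}'; python3 plan.py .5515 .115 .010 -1.97 0; python3 -c "
from h import *
a=read_camera('top')[140:290,240:440,::-1];b=read_camera('side')[140:290,220:420,::-1]
cv2.imwrite('pics/w1.png',cv2.resize(np.hstack([a,b]),None,fx=2,fy=2,interpolation=3))"
```

```text
t: 12.5
tcp_pos: [0.5535, 0.1154, 0.0087]
ee_rot: [0.719, 0.695, 0.02, 0.011]
contact_force: [-0.3, 0.3, 1.2]
gripper_width: 0.0288
psi -2.0 twist 0.000 (rows>=0.0) then linear [-0.002 -0.008 -0.005] rows 0.0 | j6 0.15 w 0.0288 F [-0.3  0.3  1.2] tcp [0.5535 0.1154 0.0087] t 12.5
```

View pics/w1.png

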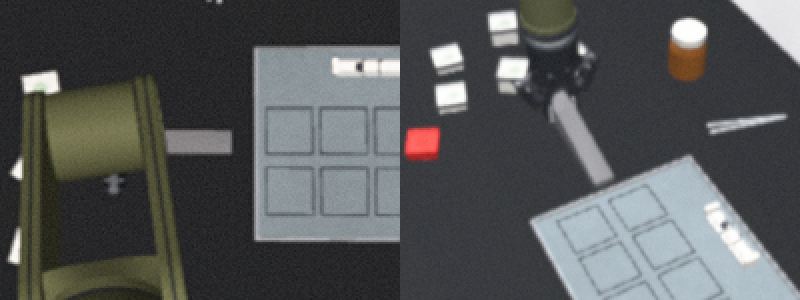

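The wedge lies flat, tip at top-view (356,211) and pointing at the low end. I'll make the planner account for the slight tool tilt, then push.

```bash
python3 - <<'E'
s=open("plan.py").read()
s=s.replace('''    print("psi''','''    Rm=Rn.from_rotvec([0,0,np.radians(d)]).as_matrix()@Rn.from_quat(s["ee_rot"]).as_matrix(); L=Rm.T@r/.25
    print("tilt z",(Rm[:,2]*57.3).round(1)[:2],"psi''').replace("np.round([r@tx/.25,r@ty/.25,-r[2]/.25],3)","L.round(3)")
open("plan.py","w").write(s)
E
python3 plan.py .5495 .020 .009 -1.97 0
```

```text
tilt z [2.5 0.7] psi -2.0 twist 0.000 (rows>=0.0) then linear [-0.382 -0.003 -0.006] rows 1.5 | j6 0.15 w 0.0287 F [ 0.6 -0.9  0.8] tcp [0.5535 0.1154 0.0087] t 12.6
```

```bash
python3 -m inch '{"linear":[[-0.05,0,-0.001],[-0.05,0,-0.001],[-0.05,0,-0.001],[-0.05,0,-0.001],[-0.05,0,-0.001],[-0.05,0,-0.001],[-0.05,0,0],[-0.03,0,0],[0,0,0]],"twist":[0,0,0,0,0,0,0,0,0],"fingers":[1,1,1,1,1,1,1,1,1]}'; python3 plan.py .5475 -.007 .009 -1.97 0
```

```text
t: 13.72
tcp_pos: [0.5496, 0.0145, 0.0088]
ee_rot: [0.72, 0.694, 0.02, 0.01]
contact_force: [-0.2, -0.4, -0.2]
gripper_width: 0.0292
tilt z [2.4 0.8] psi -2.1 twist -0.001 (rows>=0.0) then linear [-0.086 -0.005 -0.002] rows 0.3 | j6 -0.04 w 0.0292 F [-0.2 -0.4 -0.2] tcp [0.5496 0.0145 0.0088] t 13.7
```

```bash
cat > ball.py <<'E'
from tray import *
P=[.5409,-.213,-.0344,-.0012]
def ball(tilt,h=.014,show=True):
    ys=np.arange(-.046,.047,.002)
    for n in("top","side"):
        i=cv2.cvtColor(read_camera(n),cv2.COLOR_RGB2GRAY).astype(np.float32); acc=0
        for dx in(-.003,0,.003):
            q=proj(n,model(P,tilt,np.c_[np.full(len(ys),.098+dx),ys],h)).astype(np.float32); acc=acc+cv2.remap(i,q[:,:1],q[:,1:],1)[:,0]/3
        print(n,dict(zip((ys*1000).astype(int).tolist(),acc.astype(int).tolist())))
if __name__=="__main__":
    import sys; ball(float(sys.argv[1]))
E
python3 ball.py -.02
python3 -c "
from h import *
a=read_camera('top')[160:185,395:460,::-1];b=read_camera('side')[232:280,360:410,::-1]
A=np.zeros((480,1160,3),np.uint8);A[:250,:650]=cv2.resize(a,None,fx=10,fy=10,interpolation=3);A[:480,660:1160]=cv2.resize(b,None,fx=10,fy=10,interpolation=3)
cv2.imwrite('pics/b1.png',cv2.resize(A,(796,330)))"
```

```text
top {-46: 229, -44: 219, -41: 234, -39: 244, -37: 248, -35: 248, -33: 247, -31: 246, -29: 247, -27: 247, -25: 247, -23: 247, -21: 247, -19: 247, -17: 247, -15: 248, -13: 246, -11: 234, -9: 227, -7: 230, -5: 244, -3: 247, -1: 248, 0: 248, 2: 246, 4: 234, 6: 181, 8: 121, 10: 78, 12: 70, 14: 119, 16: 185, 18: 234, 20: 249, 22: 248, 24: 247, 26: 247, 28: 247, 30: 246, 32: 246, 34: 247, 36: 247, 38: 247, 40: 247, 42: 248, 44: 249, 46: 246}
side {-46: 228, -44: 244, -41: 251, -39: 252, -37: 253, -35: 253, -33: 253, -31: 252, -29: 252, -27: 252, -25: 252, -23: 252, -21: 253, -19: 253, -17: 252, -15: 249, -13: 242, -11: 238, -9: 243, -7: 249, -5: 252, -3: 252, -1: 252, 0: 252, 2: 251, 4: 248, 6: 233, 8: 201, 10: 163, 12: 147, 14: 150, 16: 174, 18: 210, 20: 238, 22: 249, 24: 252, 26: 253, 28: 252, 30: 252, 32: 252, 34: 253, 36: 253, 38: 252, 40: 251, 42: 244, 44: 230, 46: 220}
```

View pics/b1.png

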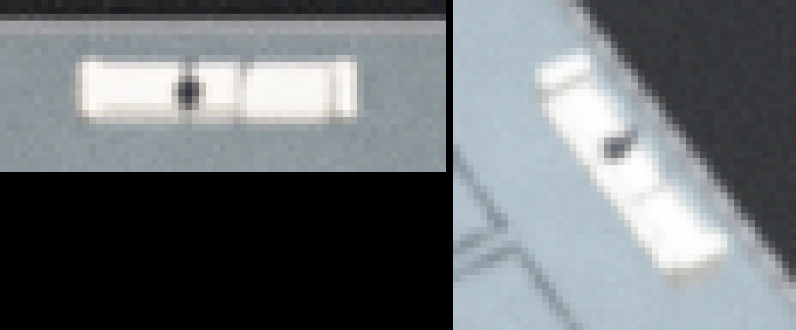

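The ball is at about +10 mm, over the low-side mark (the other mark shows at −10). That needs roughly 7.5 mm more lift, so about 33 mm more push.

```bash
python3 -m inch '{"linear":[[-0.03,0,0],[-0.03,0,0],[-0.03,0,0],[-0.03,0,0],[0,0,0],[0,0,0],[0,0,0]],"twist":[0,0,0,0,0,0,0],"fingers":[1,1,1,1,1,1,1]}'; python3 plan.py .5475 -.018 .009 -1.97 0; python3 ball.py 0
```

```text
t: 14.8
tcp_pos: [0.5489, -0.0116, 0.0089]
ee_rot: [0.719, 0.695, 0.022, 0.008]
contact_force: [0.0, -0.9, -0.4]
gripper_width: 0.0294
tilt z [2.5 1.1] psi -2.0 twist 0.000 (rows>=0.0) then linear [-0.026 -0.005 -0.001] rows 0.1 | j6 -0.11 w 0.0294 F [ 0.  -0.9 -0.4] tcp [ 0.5489 -0.0116  0.0089] t 14.8
top {-46: 230, -44: 221, -41: 234, -39: 243, -37: 247, -35: 248, -33: 247, -31: 247, -29: 247, -27: 247, -25: 247, -23: 247, -21: 247, -19: 248, -17: 247, -15: 248, -13: 246, -11: 233, -9: 205, -7: 164, -5: 135, -3: 108, -1: 92, 0: 99, 2: 150, 4: 206, 6: 239, 8: 242, 10: 223, 12: 224, 14: 236, 16: 247, 18: 248, 20: 247, 22: 247, 24: 247, 26: 247, 28: 247, 30: 247, 32: 247, 34: 247, 36: 247, 38: 247, 40: 247, 42: 248, 44: 248, 46: 247}
side {-46: 236, -44: 248, -41: 252, -39: 252, -37: 252, -35: 251, -33: 252, -31: 252, -29: 252, -27: 253, -25: 252, -23: 252, -21: 252, -19: 252, -17: 252, -15: 249, -13: 241, -11: 236, -9: 240, -7: 241, -5: 228, -3: 195, -1: 163, 0: 140, 2: 139, 4: 151, 6: 170, 8: 199, 10: 230, 12: 245, 14: 250, 16: 251, 18: 251, 20: 251, 22: 252, 24: 253, 26: 253, 28: 252, 30: 252, 32: 252, 34: 252, 36: 252, 38: 251, 40: 249, 42: 240, 44: 225, 46: 214}
```

```bash
python3 -m inch '{"linear":[[0,0,0],[0,0,0],[0,0,0],[0,0,0],[0,0,0],[0,0,0],[0,0,0],[0,0,0]],"twist":[0,0,0,0,0,0,0,0],"fingers":[1,1,1,1,1,1,1,1]}' | grep -E 'tcp_pos|force'; python3 ball.py 0 | sed 's/-2[0-9].*-15/.. -15/;s/ 18:.*//'; python3 -c "
from tray import *
fit(0)
fit(-.003);fit(.003)"
```

```text
tcp_pos: [0.5489, -0.0116, 0.0089]
contact_force: [-0.2, -0.0, 0.0]
top {-46: 229, -44: 220, -41: 235, -39: 244, -37: 247, -35: 247, -33: 247, -31: 247, .. -15: 248, -13: 247, -11: 228, -9: 185, -7: 122, -5: 97, -3: 87, -1: 98, 0: 139, 2: 210, 4: 240, 6: 249, 8: 242, 10: 223, 12: 224, 14: 236, 16: 246,
side {-46: 237, -44: 248, -41: 252, -39: 252, -37: 252, -35: 251, -33: 252, -31: 252, .. -15: 249, -13: 241, -11: 234, -9: 233, -7: 223, -5: 196, -3: 161, -1: 144, 0: 143, 2: 161, 4: 187, 6: 209, 8: 223, 10: 237, 12: 246, 14: 250, 16: 251,
5 6 stand [ 0.5409 -0.2128 -0.0322 -0.0009] tilt 0 max px 11.24 rms 3.27
5 6 stand [ 0.541  -0.2128 -0.0327 -0.0006] tilt -0.003 max px 11.18 rms 3.26
5 6 stand [ 0.5409 -0.2128 -0.0317 -0.0011] tilt 0.003 max px 11.26 rms 3.27
```

Top view puts the ball about 4 mm past midway, so the tray is slightly over-raised. I'll draw the wedge back about 11 mm and let the ball settle.

```bash
python3 -m inch '{"linear":[[0,0,0],[0.022,0,0],[0.022,0,0],[0,0,0],[0,0,0],[0,0,0],[0,0,0],[0,0,0],[0,0,0],[0,0,0],[0,0,0],[0,0,0],[0,0,0],[0,0,0],[0,0,0],[0,0,0],[0,0,0],[0,0,0]],"twist":[0,0,0,0,0,0,0,0,0,0,0,0,0,0,0,0,0,0],"fingers":[1,1,1,1,1,1,1,1,1,1,1,1,1,1,1,1,1,1]}' | grep -E 'tcp_pos|force'; python3 ball.py 0 | sed 's/-4[0-9].*-15/.. -15/;s/ 18:.*//'
```

```text
tcp_pos: [0.5491, -0.0001, 0.0089]
contact_force: [-0.1, -0.8, -0.5]
top {.. -15: 248, -13: 247, -11: 238, -9: 222, -7: 213, -5: 210, -3: 171, -1: 119, 0: 82, 2: 101, 4: 151, 6: 200, 8: 230, 10: 223, 12: 228, 14: 238, 16: 247,
side {.. -15: 248, -13: 241, -11: 238, -9: 244, -7: 248, -5: 244, -3: 223, -1: 184, 0: 144, 2: 134, 4: 141, 6: 159, 8: 191, 10: 227, 12: 245, 14: 251, 16: 252,
```

Ball is now at about the middle (+1 in the top view, midpoint ≈ +0.9). Release, retreat and re-measure.

```bash
python3 -m inch '{"linear":[[0,0,0],[0,0,0],[0,0,0],[0,0,0],[0,0,0],[0,0,-0.08],[0,0,-0.15],[0,0,-0.2],[0,0,-0.2],[0,0,-0.15],[0,0,0],[0,0,0],[0.25,0,0],[0.25,0,0],[0.25,0,0],[0.25,0,0],[0.25,0,0],[0.2,0,0],[0,0,0]],"twist":[0,0,0,0,0,0,0,0,0,0,0,0,0,0,0,0,0,0,0],"fingers":[0.5,0.3,0,0,0,0,0,0,0,0,0,0,0,0,0,0,0,0,0]}' | grep -E 'tcp_pos|force|rot'; python3 ball.py 0 | sed 's/-4[0-9].*-15/.. -15/;s/ 18:.*//';  python3 -c "
from tray import *
p=fit(0);print(model(p,0).round(4).tolist())
fit(-.003);fit(.003)
from dishes import *
dishes()"; python3 plan.py .6209 .2106 .12 8 90
```

```text
tcp_pos: [0.5487, 0.3635, 0.2001]
ee_rot: [0.721, 0.693, 0.011, 0.003]
contact_force: [0.8, -0.2, -0.1]
top {.. -15: 249, -13: 248, -11: 239, -9: 225, -7: 221, -5: 225, -3: 198, -1: 148, 0: 95, 2: 79, 4: 113, 6: 168, 8: 216, 10: 214, 12: 225, 14: 239, 16: 248,
side {.. -15: 251, -13: 246, -11: 244, -9: 249, -7: 252, -5: 251, -3: 240, -1: 210, 0: 164, 2: 140, 4: 137, 6: 157, 8: 195, 10: 232, 12: 248, 14: 253, 16: 253,
8 6 stand [ 0.5411 -0.2132 -0.0343 -0.0017] tilt 0 max px 0.21 rms 0.1
[[0.5535, -0.3187, 0.0323], [0.5559, -0.2488, 0.0323], [0.5583, -0.1788, 0.0323], [0.5607, -0.1089, 0.0323], [0.4755, -0.3161, 0.0323], [0.4779, -0.2461, 0.0323], [0.4803, -0.1761, 0.0323], [0.4827, -0.1062, 0.0323]]
8 6 stand [ 0.5411 -0.2132 -0.0345 -0.0015] tilt -0.003 max px 0.22 rms 0.1
8 6 stand [ 0.5411 -0.2132 -0.0336 -0.0021] tilt 0.003 max px 0.24 rms 0.1
[261. 185.] [305. 165.] tri [0.6216 0.2107 0.0336] gap 0.0009 z 0.036 rect [ 0.6211  0.2105 45.7239 45.7295  8.6794] centroid [0.6208 0.2105 0.036 ]
[212. 212.] [271. 150.] tri [0.5547 0.3371 0.0343] gap 0.0009 z 0.036 rect [  0.5543   0.3369  44.9158  46.0324 -19.0415] centroid [0.5541 0.3368 0.036 ]
[257. 224.] [276. 174.] tri [0.5215 0.2219 0.0346] gap 0.0001 z 0.036 rect [  0.5215   0.2218  45.5691  45.5157 -33.425 ] centroid [0.5214 0.2217 0.036 ]
[220. 255.] [243. 167.] tri [0.4442 0.3205 0.0185] gap 0.0002 z 0.02 rect [ 0.444   0.3202 45.3343 45.9704 -7.7944] centroid [0.4441 0.3202 0.02  ]
[254. 264.] [245. 187.] tri [0.4174 0.2321 0.0182] gap 0.0000 z 0.02 rect [  0.4175   0.2319  45.9769  45.559  -17.3355] centroid [0.4175 0.2318 0.02  ]
tilt z [1.3 0.9] psi -2.6 twist -0.118 (rows>=1.0) then linear [-0.631  0.189  0.33 ] rows 2.9 | j6 0.56 w 0.0852 F [-0.3 -0.1 -0.2] tcp [0.5502 0.3589 0.2033] t 21.5
```

The ball rests about 1 mm from midway with the gripper away, the squares are refitted (rms 0.1 px), and no dishes have shifted. Now dish A, at (0.621, 0.2105).

```bash
python3 -m inch '{"linear":[[0,0,0],[0,0,0],[-0.09,0.027,0.047],[-0.09,0.027,0.047],[-0.09,0.027,0.047],[-0.09,0.027,0.047],[-0.09,0.027,0.047],[-0.09,0.027,0.047],[-0.09,0.027,0.047],[0,0,0],[0,0,0]],"twist":[-0.06,-0.06,0,0,0,0,0,0,0,0,0],"fingers":[0,0,0,0,0,0,0,0,0,0,0]}' 50 | grep -E 'tcp_pos|force|rot'; python3 plan.py .6210 .2105 .06 8.7 90
```

```text
tcp_pos: [0.6267, 0.2032, 0.124]
ee_rot: [0.655, 0.755, 0.017, 0.007]
contact_force: [0.6, 0.1, 0.3]
tilt z [1.9 0.9] psi 8.1 twist -0.006 (rows>=0.1) then linear [ 0.03  -0.027  0.256] rows 1.0 | j6 0.1 w 0.0859 F [0.6 0.1 0.3] tcp [0.6267 0.2032 0.124 ] t 22.9
```

```bash
python3 -m inch '{"linear":[[0.015,-0.014,0.064],[0.015,-0.013,0.064],[0,0,0.064],[0,0,0.064],[0,0,0],[0,0,0]],"twist":[-0.006,0,0,0,0,0],"fingers":[0,0,0,0,0,0]}' 50 | grep -E 'force'; python3 plan.py .6210 .2105 .010 8.7 90
```

```text
contact_force: [0.3, -0.4, 0.7]
tilt z [1.8 1. ] psi 8.9 twist 0.002 (rows>=0.0) then linear [-0.017 -0.     0.18 ] rows 0.7 | j6 0.1 w 0.0852 F [ 0.3 -0.4  0.7] tcp [0.619  0.214  0.0551] t 23.6
```

```bash
python3 -m inch '{"linear":[[-0.015,0,0.06],[0,0,0.06],[0,0,0.055],[0,0,0],[0,0,0],[0,0,0],[0,0,0],[0,0,0],[0,0,0],[0,0,0],[0,0,0]],"twist":[0,0,0,0,0,0,0,0,0,0,0],"fingers":[0,0,0,0,1,1,1,1,1,1,1]}' 50 | grep -E 'force'; python3 plan.py .6210 .2105 .12 8.7 90
```

```text
contact_force: [0.9, 0.4, -0.9]
tilt z [2. 1.] psi 8.9 twist 0.002 (rows>=0.0) then linear [ 0.005  0.009 -0.439] rows 1.8 | j6 0.1 w 0.0452 F [ 0.9  0.4 -0.9] tcp [0.6227 0.2109 0.0102] t 25.0
```

```bash
python3 -m inch '{"linear":[[0,0,-0.06],[0,0,-0.1],[0,0,-0.1],[0,0,-0.1],[0,0,-0.08],[0,0,0],[0,0,0],[0,0,0],[0,0,0]],"twist":[0,0,0,0,0,0.06,0.06,0,0],"fingers":[1,1,1,1,1,1,1,1,1]}' | grep -E 'force'; python3 plan.py .5535 -.3192 .12 -1.97 180
```

```text
contact_force: [-0.0, -0.3, -1.2]
tilt z [2.4 1.1] psi -2.1 twist -0.002 (rows>=0.0) then linear [-2.122 -0.195 -0.003] rows 8.5 | j6 0.29 w 0.0454 F [-0.  -0.3 -1.2] tcp [0.6199 0.2091 0.1324] t 26.1
```

```bash
python3 -m inch '{"linear":[[-0.125,-0.011,0],[-0.125,-0.011,0],[-0.125,-0.011,0],[-0.125,-0.011,0],[-0.125,-0.011,0],[-0.125,-0.011,0],[-0.125,-0.011,0],[-0.125,-0.011,0],[-0.125,-0.011,0],[-0.125,-0.011,0],[-0.125,-0.011,0],[-0.125,-0.011,0],[-0.125,-0.011,0],[-0.125,-0.011,0],[-0.125,-0.011,0],[-0.125,-0.011,0],[-0.1,-0.011,0],[0,0,0],[0,0,0]],"twist":[0,0,0,0,0,0,0,0,0,0,0,0,0,0,0,0,0,0,0],"fingers":[1,1,1,1,1,1,1,1,1,1,1,1,1,1,1,1,1,1,1]}' | grep -E 'force'; python3 plan.py .5535 -.3192 .08 -1.97 180
```

```text
contact_force: [-0.5, 0.7, -0.6]
tilt z [2.4 1.2] psi -0.6 twist 0.015 (rows>=0.1) then linear [ 0.04  -0.027  0.157] rows 0.7 | j6 -0.63 w 0.0454 F [-0.5  0.7 -0.6] tcp [ 0.5583 -0.3301  0.1193] t 28.5
```

```bash
python3 -m inch '{"linear":[[0.02,-0.013,0.05],[0.02,-0.013,0.05],[0,0,0.05],[0,0,0],[0,0,0]],"twist":[0.015,0,0,0,0],"fingers":[1,1,1,1,1]}' | grep -E 'force'; python3 plan.py .5535 -.3192 .047 -1.97 180
```

```text
contact_force: [0.3, -0.5, -1.5]
tilt z [2.2 1.4] psi -1.8 twist 0.002 (rows>=0.0) then linear [-0.023 -0.001  0.124] rows 0.5 | j6 -0.6 w 0.0455 F [ 0.3 -0.5 -1.5] tcp [ 0.5527 -0.3142  0.0781] t 29.1
```

```bash
python3 -m inch '{"linear":[[-0.02,0,0.035],[0,0,0.035],[0,0,0.03],[0,0,0.01],[0,0,0],[0,0,0]],"twist":[0,0,0,0,0,0],"fingers":[1,1,1,1,1,1]}' | grep -E 'force'; python3 plan.py .5535 -.3192 .047 -1.97 180
```

```text
contact_force: [-0.1, -0.2, -0.3]
tilt z [2.3 1.3] psi -1.9 twist 0.001 (rows>=0.0) then linear [ 0.002 -0.004  0.008] rows 0.0 | j6 -0.61 w 0.0453 F [-0.1 -0.2 -0.3] tcp [ 0.5544 -0.3199  0.0491] t 29.9
```

```bash
python3 -m inch '{"linear":[[0.002,-0.004,0.008],[0,0,0.006],[0,0,0],[0,0,0],[0,0,0]],"twist":[0,0,0,0,0],"fingers":[1,1,1,1,1]}' | grep -E 'force'; python3 plan.py .5535 -.3192 .045 -1.97 180
```

```text
contact_force: [0.0, 0.5, -0.5]
tilt z [2.3 1.3] psi -1.8 twist 0.001 (rows>=0.0) then linear [ 0.001 -0.002  0.005] rows 0.0 | j6 -0.61 w 0.0451 F [ 0.   0.5 -0.5] tcp [ 0.5539 -0.3194  0.0462] t 30.5
```

```bash
python3 -m inch '{"linear":[[0,-0.002,0.004],[0,0,0],[0,0,0],[0,0,0],[0,0,0],[0,0,-0.05],[0,0,-0.1],[0,0,-0.1],[0,0,-0.1],[0,0,0]],"twist":[0,0,0,0,0,0,0,0,0,0],"fingers":[1,0.33,0.33,0.33,0.33,0.33,0.33,0.33,0,0]}' | grep -E 'force|width'; python3 -m inch '{"linear":[[0.12,0,0],[0.12,0,0],[0.12,0,0],[0.12,0,0],[0.12,0,0],[0.12,0,0],[0.12,0,0],[0.12,0,0],[0.12,0,0],[0.12,0,0],[0.12,0,0],[0.12,0,0],[0.12,0,0],[0.12,0,0],[0.12,0,0],[0.12,0,0],[0.12,0,0],[0,0,0]],"twist":[0,0,0,0,0,0,0,0,0,0,0,0,0,0,0,0,0,0],"fingers":[0,0,0,0,0,0,0,0,0,0,0,0,0,0,0,0,0,0]}' | grep -E 'force|width'
cat > check.py <<'E'
from tray import *
from dishes import dishes
P=[.5411,-.2132,-.0343,-.0017]
def placed():
    a=read_camera("top"); F=model(P,0)
    for t in blobs("top",a,180,420,175):
        if not(365<t[0][0]<490 and 185<t[0][1]<255): continue
        Z=F[0,2]
        for h in(.036,.020):
            x,y,w,hh,an=rect("top",t[1],Z+h)
            d=F[:,:2]-[x,y]; k=np.linalg.norm(d,axis=1).argmin(); e=-d[k]; c,s=np.cos(P[2]),np.sin(P[2])
            if (h>.03)==(k<4): print("slot",["far","near"][k//4]+str(k%4+1),"err mm stand",np.round([1000*(c*e[0]+s*e[1]),1000*(-s*e[0]+c*e[1])],1),"size",round(w,1),round(hh,1),"ang err %.1f"%(an-np.degrees(P[2])))
if __name__=="__main__": placed(); dishes()
E
python3 check.py; python3 ball.py 0 | sed 's/-4[0-9].*-15/.. -15/;s/ 18:.*//'; python3 plan.py .5215 .2218 .12 -33.4 180
```

```text
contact_force: [0.1, -0.0, -0.7]
gripper_width: 0.0856
contact_force: [-0.2, -0.3, -1.0]
gripper_width: 0.0855
slot far1 err mm stand [-1.5 -0.3] size 41.9 45.4 ang err -1.3
[221. 254.] [243. 167.] tri [0.4442 0.3185 0.0199] gap 0.0010 z 0.02 rect [ 0.4438  0.3199 44.7377 45.6884 -7.7862] centroid [0.4447 0.3183 0.02  ]
[254. 264.] [245. 187.] tri [0.4172 0.2331 0.017 ] gap 0.0004 z 0.02 rect [  0.4176   0.2319  45.5316  45.3517 -17.9966] centroid [0.4172 0.2327 0.02  ]
top {.. -15: 248, -13: 247, -11: 238, -9: 224, -7: 220, -5: 224, -3: 196, -1: 145, 0: 91, 2: 76, 4: 112, 6: 166, 8: 213, 10: 213, 12: 222, 14: 236, 16: 247,
side {.. -15: 250, -13: 244, -11: 242, -9: 248, -7: 251, -5: 250, -3: 238, -1: 209, 0: 164, 2: 139, 4: 134, 6: 153, 8: 190, 10: 229, 12: 247, 14: 252, 16: 253,
tilt z [1.7 0.4] psi -2.2 twist 0.347 (rows>=2.9) then linear [-0.013 -0.167  0.061] rows 0.7 | j6 0.3 w 0.0855 F [-1.  -0.4  0.8] tcp [0.5577 0.2015 0.1362] t 34.3
```

Dish A is in far1 (about 1 mm off; its rim edge was partly masked) and the level is unchanged. Next dish C. The arm hides it from above, so I'll check it is unmoved in the side view.

```bash
python3 - <<'E'
from h import *
b=read_camera("side")
for t in blobs("side",b,60,400,190): 
    if 225<t[0][0]<330 and 130<t[0][1]<210: print(t[0].round(1),t[2])
E
python3 -m inch '{"linear":[[0,0,0],[0,0,0],[0,0,0],[0,0,0],[0,0,0]],"twist":[0.085,0.085,0.085,0.085,0],"fingers":[0,0,0,0,0]}' | grep force; python3 plan.py .5215 .2218 .10 -33.4 180
```

```text
[271.1 150.8] [265 146  13   9  78]
[242.9 167.4] [236 162  15  11 121]
[275.9 173.7] [269 169  15  10 130]
[244.8 186.8] [238 181  15  12 144]
contact_force: [-0.3, 0.2, 0.2]
tilt z [1.3 1.2] psi -34.0 twist -0.007 (rows>=0.1) then linear [-0.001 -0.179  0.146] rows 0.9 | j6 0.85 w 0.0854 F [-0.3  0.2  0.2] tcp [0.5583 0.1966 0.1368] t 35.0
```

Dish C is unmoved: (275.9,173.7), as before.

```bash
python3 -m inch '{"linear":[[0,-0.06,0.05],[0,-0.06,0.05],[0,-0.059,0.046],[0,0,0.08],[0,0,0.08],[0,0,0],[0,0,0]],"twist":[-0.007,0,0,0,0,0,0],"fingers":[0,0,0,0,0,0,0]}' | grep force; python3 plan.py .5215 .2218 .010 -33.4 180
```

```text
contact_force: [0.8, 0.4, 0.2]
tilt z [1.  1.1] psi -32.8 twist 0.007 (rows>=0.1) then linear [-0.     0.026  0.179] rows 0.7 | j6 0.89 w 0.0854 F [0.8 0.4 0.2] tcp [0.5152 0.2246 0.0547] t 35.8
```

```bash
python3 -m inch '{"linear":[[0,0.022,0.06],[0,0,0.06],[0,0,0.057],[0,0,0],[0,0,0],[0,0,0],[0,0,0],[0,0,0],[0,0,0],[0,0,0],[0,0,0]],"twist":[0.006,0,0,0,0,0,0,0,0,0,0],"fingers":[0,0,0,0,1,1,1,1,1,1,1]}' 50 | grep -E 'force'; python3 plan.py .5215 .2218 .12 -33.4 180
```

```text
contact_force: [-0.2, 0.1, -1.8]
tilt z [1.3 1.2] psi -33.4 twist 0.000 (rows>=0.0) then linear [ 0.007  0.001 -0.442] rows 1.8 | j6 0.89 w 0.0449 F [-0.2  0.1 -1.8] tcp [0.5226 0.2228 0.0094] t 37.2
```

```bash
python3 -m inch '{"linear":[[0,0,-0.06],[0,0,-0.1],[0,0,-0.1],[0,0,-0.1],[0,0,-0.08],[0,0,0],[0,0,0],[0,0,0],[0,0,0],[0,0,0]],"twist":[0,0,0,0,0,-0.087,-0.087,-0.087,-0.087,0],"fingers":[1,1,1,1,1,1,1,1,1,1]}' | grep -E 'force'; python3 plan.py .5559 -.247 .11 -1.97 180
```

```text
contact_force: [-0.7, -0.1, -0.2]
tilt z [1.7 1.3] psi -1.2 twist 0.009 (rows>=0.1) then linear [-1.866  0.201  0.053] rows 7.5 | j6 0.33 w 0.0455 F [-0.7 -0.1 -0.2] tcp [0.521  0.2206 0.133 ] t 38.5
```

```bash
python3 -m inch '{"linear":[[-0.12,0.013,0.003],[-0.12,0.013,0.003],[-0.12,0.013,0.003],[-0.12,0.013,0.003],[-0.12,0.013,0.003],[-0.12,0.013,0.003],[-0.12,0.013,0.003],[-0.12,0.013,0.003],[-0.12,0.013,0.003],[-0.12,0.013,0.003],[-0.12,0.013,0.003],[-0.12,0.013,0.003],[-0.12,0.013,0.003],[-0.12,0.013,0.003],[-0.1,0.013,0.003],[0,0,0],[0,0,0]],"twist":[0.009,0,0,0,0,0,0,0,0,0,0,0,0,0,0,0,0],"fingers":[1,1,1,1,1,1,1,1,1,1,1,1,1,1,1,1,1]}' | grep -E 'force'; python3 plan.py .5559 -.247 .08 -1.97 180
```

```text
contact_force: [0.2, 0.5, -0.7]
tilt z [2.3 1.5] psi -4.7 twist -0.030 (rows>=0.3) then linear [-0.033  0.022  0.164] rows 0.7 | j6 -0.45 w 0.0455 F [ 0.2  0.5 -0.7] tcp [ 0.5492 -0.2396  0.121 ] t 40.6
```

```bash
python3 -m inch '{"linear":[[0,0,0],[-0.02,0.011,0.05],[-0.02,0.011,0.05],[-0.01,0,0.05],[0,0,0],[0,0,0]],"twist":[-0.03,0,0,0,0,0],"fingers":[1,1,1,1,1,1]}' | grep -E 'force'; python3 plan.py .5559 -.247 .047 -1.97 180
```

```text
contact_force: [0.7, -0.5, 0.6]
tilt z [2.2 1.5] psi -2.0 twist -0.001 (rows>=0.0) then linear [ 0.002 -0.003  0.132] rows 0.5 | j6 -0.51 w 0.0449 F [ 0.7 -0.5  0.6] tcp [ 0.5554 -0.2484  0.08  ] t 41.3
```

```bash
python3 -m inch '{"linear":[[0.002,-0.003,0.045],[0,0,0.04],[0,0,0.03],[0,0,0.01],[0,0,0],[0,0,0]],"twist":[0,0,0,0,0,0],"fingers":[1,1,1,1,1,1]}' | grep -E 'force'; python3 plan.py .5559 -.247 .045 -1.97 180
```

```text
contact_force: [0.1, 0.7, -0.7]
tilt z [2.2 1.5] psi -2.0 twist -0.001 (rows>=0.0) then linear [-0.    -0.001  0.008] rows 0.0 | j6 -0.51 w 0.0448 F [ 0.1  0.7 -0.7] tcp [ 0.5561 -0.247   0.047 ] t 42.1
```

```bash
python3 -m inch '{"linear":[[0,0,0.009],[0,0,0],[0,0,0],[0,0,0],[0,0,0],[0,0,-0.05],[0,0,-0.1],[0,0,-0.1],[0,0,-0.1],[0,0,0]],"twist":[0,0,0,0,0,0,0,0,0,0],"fingers":[1,1,0.33,0.33,0.33,0.33,0.33,0.33,0,0]}' | grep -E 'force|width'; python3 -c "
from dishes import *
dishes()"; python3 plan.py .5543 .3369 .12 -19 180
```

```text
contact_force: [0.5, 0.5, -0.7]
gripper_width: 0.0852
[212. 212.] [271. 150.] tri [0.5547 0.3371 0.0343] gap 0.0007 z 0.036 rect [  0.5544   0.3369  44.915   45.9158 -19.0381] centroid [0.5542 0.3368 0.036 ]
[220. 255.] [243. 167.] tri [0.4442 0.3206 0.0181] gap 0.0003 z 0.02 rect [ 0.4439  0.3202 45.4944 45.9654 -8.6217] centroid [0.444  0.3202 0.02  ]
[254. 264.] [245. 187.] tri [0.4174 0.2324 0.0175] gap 0.0002 z 0.02 rect [  0.4176   0.2321  45.6247  45.5805 -17.2561] centroid [0.4176 0.2319 0.02  ]
tilt z [2.5 0.8] psi -2.0 twist 0.189 (rows>=1.6) then linear [ 2.217 -0.757  0.097] rows 9.4 | j6 -0.5 w 0.0857 F [0.  0.1 0.8] tcp [ 0.5521 -0.249   0.1363] t 43.4
```

```bash
python3 -m inch '{"linear":[[0,0,0],[0,0,0],[0.12,-0.04,0.003],[0.12,-0.04,0.003],[0.12,-0.04,0.003],[0.12,-0.04,0.003],[0.12,-0.04,0.003],[0.12,-0.04,0.003],[0.12,-0.04,0.003],[0.12,-0.04,0.003],[0.12,-0.04,0.003],[0.12,-0.04,0.003],[0.12,-0.04,0.003],[0.12,-0.04,0.003],[0.12,-0.04,0.003],[0.12,-0.04,0.003],[0.12,-0.04,0.003],[0.12,-0.04,0.003],[0.12,-0.04,0.003],[0.12,-0.04,0.003]],"twist":[0.095,0.095,0,0,0,0,0,0,0,0,0,0,0,0,0,0,0,0,0,0],"fingers":[0,0,0,0,0,0,0,0,0,0,0,0,0,0,0,0,0,0,0,0]}' | grep -E 'force'; python3 plan.py .5544 .3369 .10 -19 180;python3 check.py | grep slot
```

```text
contact_force: [0.4, -0.5, -0.5]
tilt z [-0.8  1.5] psi -20.0 twist -0.011 (rows>=0.1) then linear [0.01  0.032 0.042] rows 0.2 | j6 0.8 w 0.0857 F [ 0.4 -0.5 -0.5] tcp [0.546  0.3368 0.1105] t 45.9
slot far2 err mm stand [0.7 0.8] size 44.4 45.2 ang err -0.9
slot far1 err mm stand [-1.4 -0.3] size 41.9 45.4 ang err -1.3
```

```bash
python3 -m inch '{"linear":[[0.005,0.016,0.04],[0.005,0.016,0.06],[0,0,0.06],[0,0,0.06],[0,0,0],[0,0,0]],"twist":[-0.011,0,0,0,0,0],"fingers":[0,0,0,0,0,0]}' | grep force; python3 plan.py .5544 .3369 .010 -19 180
```

```text
contact_force: [-0.2, -0.1, 0.3]
tilt z [-1.1  1.3] psi -19.0 twist 0.000 (rows>=0.0) then linear [0.014 0.007 0.154] rows 0.6 | j6 0.77 w 0.0856 F [-0.2 -0.1  0.3] tcp [0.5523 0.3333 0.0484] t 46.8
```

```bash
python3 -m inch '{"linear":[[0.012,0.005,0.05],[0,0,0.05],[0,0,0.05],[0,0,0],[0,0,0],[0,0,0],[0,0,0],[0,0,0],[0,0,0],[0,0,0],[0,0,0]],"twist":[0,0,0,0,0,0,0,0,0,0,0],"fingers":[0,0,0,0,1,1,1,1,1,1,1]}' 50 | grep -E 'force'; python3 plan.py .5544 .3369 .010 -19 180
```

```text
contact_force: [0.3, -0.2, -0.9]
tilt z [-1.   1.4] psi -18.9 twist 0.001 (rows>=0.0) then linear [-0.004 -0.001  0.001] rows 0.0 | j6 0.78 w 0.0455 F [ 0.3 -0.2 -0.9] tcp [0.5549 0.3377 0.0102] t 48.2
```

```bash
python3 -m inch '{"linear":[[0,0,-0.06],[0,0,-0.1],[0,0,-0.1],[0,0,-0.1],[0,0,-0.08],[0,0,0],[0,0,0],[0,0,0],[0,0,0]],"twist":[0,0,0,0,0,-0.093,-0.093,0,0],"fingers":[1,1,1,1,1,1,1,1,1]}' | grep -E 'force'; python3 plan.py .5583 -.1773 .11 -1.97 180
```

```text
contact_force: [-0.3, 0.1, -1.1]
tilt z [-0.6  1.5] psi -1.9 twist 0.000 (rows>=0.0) then linear [-2.052  0.071  0.035] rows 8.2 | j6 0.48 w 0.0449 F [-0.3  0.1 -1.1] tcp [0.5583 0.3355 0.1325] t 49.3
```

```bash
python3 -m inch '{"linear":[[-0.12,0.004,0.002],[-0.12,0.004,0.002],[-0.12,0.004,0.002],[-0.12,0.004,0.002],[-0.12,0.004,0.002],[-0.12,0.004,0.002],[-0.12,0.004,0.002],[-0.12,0.004,0.002],[-0.12,0.004,0.002],[-0.12,0.004,0.002],[-0.12,0.004,0.002],[-0.12,0.004,0.002],[-0.12,0.004,0.002],[-0.12,0.004,0.002],[-0.12,0.004,0.002],[-0.12,0.004,0.002],[-0.08,0.004,0.002],[0,0,0],[0,0,0]],"twist":[0,0,0,0,0,0,0,0,0,0,0,0,0,0,0,0,0,0,0],"fingers":[1,1,1,1,1,1,1,1,1,1,1,1,1,1,1,1,1,1,1]}' | grep -E 'force'; python3 plan.py .5583 -.1773 .08 -1.97 180
```

```text
contact_force: [-1.3, 0.8, -0.4]
tilt z [-0.6  1.6] psi -3.9 twist -0.022 (rows>=0.2) then linear [0.002 0.03  0.124] rows 0.5 | j6 -0.34 w 0.0451 F [-1.3  0.8 -0.4] tcp [ 0.551  -0.1785  0.1111] t 51.7
```

```bash
python3 -m inch '{"linear":[[0,0,0],[0,0.015,0.04],[0,0.013,0.04],[0,0,0.04],[0,0,0],[0,0,0]],"twist":[-0.022,0,0,0,0,0],"fingers":[1,1,1,1,1,1]}' | grep -E 'force'; python3 plan.py .5583 -.1773 .047 -1.97 180
```

```text
contact_force: [0.6, -0.1, -1.4]
tilt z [-0.6  1.7] psi -1.6 twist 0.004 (rows>=0.0) then linear [-0.016  0.004  0.124] rows 0.5 | j6 -0.38 w 0.0451 F [ 0.6 -0.1 -1.4] tcp [ 0.5578 -0.1743  0.0781] t 52.5
```

```bash
python3 -m inch '{"linear":[[-0.014,0.004,0.045],[0,0,0.04],[0,0,0.025],[0,0,0.01],[0,0,0],[0,0,0]],"twist":[0.004,0,0,0,0,0],"fingers":[1,1,1,1,1,1]}' | grep -E 'force'; python3 plan.py .5583 -.1773 .045 -1.97 180
```

```text
contact_force: [-0.5, -0.1, -0.8]
tilt z [-0.6  1.7] psi -2.0 twist -0.001 (rows>=0.0) then linear [ 0.    -0.001  0.004] rows 0.0 | j6 -0.38 w 0.0451 F [-0.5 -0.1 -0.8] tcp [ 0.5585 -0.1774  0.0461] t 53.2
```

```bash
python3 -m inch '{"linear":[[0,0,0.005],[0,0,0],[0,0,0],[0,0,0],[0,0,0],[0,0,-0.05],[0,0,-0.1],[0,0,-0.1],[0,0,-0.1],[0,0,0]],"twist":[0,0,0,0,0,0,0,0,0,0],"fingers":[1,1,0.33,0.33,0.33,0.33,0.33,0.33,0,0]}' | grep -E 'force|width'; python3 -c "
from dishes import *
dishes()"; python3 plan.py .4439 .3202 .12 -8.4 180
```

```text
contact_force: [-0.1, -0.4, -0.1]
gripper_width: 0.0855
[220. 255.] [243. 167.] tri [0.4442 0.3208 0.0179] gap 0.0003 z 0.02 rect [ 0.4439  0.3203 45.193  45.9673 -8.627 ] centroid [0.4441 0.3203 0.02  ]
[254. 264.] [245. 187.] tri [0.4173 0.2322 0.0177] gap 0.0000 z 0.02 rect [  0.4176   0.2321  45.6247  45.5805 -17.2561] centroid [0.4175 0.2318 0.02  ]
tilt z [-0.4  1.8] psi -2.0 twist 0.071 (rows>=0.6) then linear [ 1.909 -0.747  0.132] rows 8.2 | j6 -0.37 w 0.0859 F [-0.5 -0.7  0. ] tcp [ 0.5589 -0.1799  0.1365] t 54.5
```

```bash
python3 -m inch '{"linear":[[0,0,0],[0.119,-0.046,0.003],[0.119,-0.046,0.003],[0.119,-0.046,0.003],[0.119,-0.046,0.003],[0.119,-0.046,0.003],[0.119,-0.046,0.003],[0.119,-0.046,0.003],[0.119,-0.046,0.003],[0.119,-0.046,0.003],[0.119,-0.046,0.003],[0.119,-0.046,0.003],[0.119,-0.046,0.003],[0.119,-0.046,0.003],[0.119,-0.046,0.003],[0.119,-0.046,0.003],[0.119,-0.046,0.003],[0,0,0],[0,0,0]],"twist":[0.071,0,0,0,0,0,0,0,0,0,0,0,0,0,0,0,0,0,0],"fingers":[0,0,0,0,0,0,0,0,0,0,0,0,0,0,0,0,0,0,0]}' | grep -E 'force'; python3 plan.py .4440 .3203 .08 -8.5 180;python3 check.py | grep slot
```

```text
contact_force: [1.3, 0.1, 0.1]
tilt z [-3.3  1.3] psi -8.8 twist -0.003 (rows>=0.0) then linear [-0.036  0.083  0.151] rows 0.7 | j6 0.67 w 0.0857 F [1.3 0.1 0.1] tcp [0.4271 0.3313 0.1192] t 56.9
slot far3 err mm stand [0.3 1.9] size 41.9 45.1 ang err -0.6
slot far2 err mm stand [0.7 0.8] size 44.4 45.2 ang err -0.9
slot far1 err mm stand [-1.3 -0.3] size 41.9 45.3 ang err -1.3
```

```bash
python3 -m inch '{"linear":[[-0.018,0.042,0.05],[-0.018,0.041,0.05],[0,0,0.05],[0,0,0.04],[0,0,0],[0,0,0]],"twist":[-0.003,0,0,0,0,0],"fingers":[0,0,0,0,0,0]}' | grep force; python3 plan.py .4440 .3203 .003 -8.5 180
```

```text
contact_force: [-0.8, -0.0, -0.8]
tilt z [-3.4  1.3] psi -8.8 twist -0.003 (rows>=0.0) then linear [0.009 0.007 0.254] rows 1.0 | j6 0.63 w 0.0854 F [-0.8 -0.  -0.8] tcp [0.4458 0.3169 0.0665] t 57.8
```

```bash
python3 -m inch '{"linear":[[0.009,0.007,0.06],[0,0,0.06],[0,0,0.06],[0,0,0.04],[0,0,0],[0,0,0]],"twist":[-0.003,0,0,0,0,0],"fingers":[0,0,0,0,0,0]}' | grep force; python3 plan.py .4440 .3203 .003 -8.5 180
```

```text
contact_force: [-0.3, -0.4, 0.1]
tilt z [-3.3  1.4] psi -8.4 twist 0.001 (rows>=0.0) then linear [-0.003  0.001  0.018] rows 0.1 | j6 0.62 w 0.0851 F [-0.3 -0.4  0.1] tcp [0.4442 0.321  0.0076] t 58.6
```

```bash
python3 -m inch '{"linear":[[-0.003,0.001,0.018],[0,0,0],[0,0,0],[0,0,0],[0,0,0],[0,0,0],[0,0,0],[0,0,0],[0,0,0]],"twist":[0,0,0,0,0,0,0,0,0],"fingers":[0,0,1,1,1,1,1,1,1]}' 50 | grep -E 'force'; python3 plan.py .4440 .3203 .003 -8.5 180
```

```text
contact_force: [0.1, 0.5, 1.3]
tilt z [-3.2  1.5] psi -8.4 twist 0.001 (rows>=0.0) then linear [-0.003 -0.005  0.007] rows 0.0 | j6 0.62 w 0.0448 F [0.1 0.5 1.3] tcp [0.4454 0.3209 0.0046] t 59.7
```

```bash
python3 -m inch '{"linear":[[0,0,-0.06],[0,0,-0.1],[0,0,-0.1],[0,0,-0.1],[0,0,-0.1],[0,0,0],[0,0,0],[0,0,0],[0,0,0]],"twist":[0,0,0,0,0,-0.035,-0.035,0,0],"fingers":[1,1,1,1,1,1,1,1,1]}' | grep -E 'force'; python3 plan.py .4755 -.315 .11 -1.97 180
```

```text
contact_force: [0.1, -0.5, -0.7]
tilt z [-2.9  1.6] psi -2.0 twist -0.000 (rows>=0.0) then linear [-2.528  0.181  0.007] rows 10.1 | j6 0.51 w 0.0445 F [ 0.1 -0.5 -0.7] tcp [0.453  0.318  0.1305] t 60.8
```

```bash
python3 -m inch '{"linear":[[-0.12,0.009,0],[-0.12,0.009,0],[-0.12,0.009,0],[-0.12,0.009,0],[-0.12,0.009,0],[-0.12,0.009,0],[-0.12,0.009,0],[-0.12,0.009,0],[-0.12,0.009,0],[-0.12,0.009,0],[-0.12,0.009,0],[-0.12,0.009,0],[-0.12,0.009,0],[-0.12,0.009,0],[-0.12,0.009,0],[-0.12,0.009,0],[-0.12,0.009,0],[-0.12,0.009,0],[-0.12,0.009,0],[0,0,0]],"twist":[0,0,0,0,0,0,0,0,0,0,0,0,0,0,0,0,0,0,0,0],"fingers":[1,1,1,1,1,1,1,1,1,1,1,1,1,1,1,1,1,1,1,1]}' | grep -E 'force'; python3 plan.py .4755 -.315 .09 -1.97 180
```

```text
contact_force: [0.7, 0.4, -0.4]
tilt z [-2.9  1.6] psi -2.8 twist -0.009 (rows>=0.1) then linear [-0.178  0.025  0.087] rows 0.8 | j6 -0.54 w 0.0449 F [ 0.7  0.4 -0.4] tcp [ 0.4721 -0.2709  0.1132] t 63.3
```

```bash
python3 -m inch '{"linear":[[0,0,0],[-0.085,0.012,0.02],[-0.085,0.012,0.04],[0,0,0.04],[0,0,0],[0,0,0]],"twist":[-0.009,0,0,0,0,0],"fingers":[1,1,1,1,1,1]}' | grep -E 'force'; python3 plan.py .4755 -.315 .042 -1.97 180
```

```text
contact_force: [-0.4, -1.0, -0.8]
tilt z [-3.1  1.8] psi -1.9 twist 0.001 (rows>=0.0) then linear [-0.013  0.014  0.166] rows 0.7 | j6 -0.61 w 0.0449 F [-0.4 -1.  -0.8] tcp [ 0.4744 -0.3129  0.0837] t 64.1
```

```bash
python3 -m inch '{"linear":[[-0.013,0.014,0.045],[0,0,0.045],[0,0,0.04],[0,0,0.03],[0,0,0],[0,0,0]],"twist":[0,0,0,0,0,0],"fingers":[1,1,1,1,1,1]}' | grep -E 'force'; python3 plan.py .4755 -.315 .040 -1.97 180
```

```text
contact_force: [-1.3, 0.0, 0.0]
tilt z [-3.1  1.9] psi -1.8 twist 0.001 (rows>=0.0) then linear [-0.005 -0.     0.002] rows 0.0 | j6 -0.62 w 0.0445 F [-1.3  0.   0. ] tcp [ 0.4756 -0.3139  0.0406] t 64.8
```

```bash
python3 -m inch '{"linear":[[-0.005,0,0.005],[0,0,0],[0,0,0],[0,0,0],[0,0,0],[0,0,-0.05],[0,0,-0.1],[0,0,-0.1],[0,0,-0.1],[0,0,0]],"twist":[0,0,0,0,0,0,0,0,0,0],"fingers":[1,1,0.33,0.33,0.33,0.33,0.33,0.33,0,0]}' | grep -E 'force|width'; python3 -c "
from dishes import *
dishes()"; python3 plan.py .4176 .2320 .12 -17.3 180
```

```text
contact_force: [-0.7, 0.8, -0.5]
gripper_width: 0.0853
[254. 264.] [245. 187.] tri [0.4174 0.2322 0.0179] gap 0.0002 z 0.02 rect [  0.4177   0.2318  45.9319  46.683  -17.1163] centroid [0.4176 0.2319 0.02  ]
tilt z [-2.5  2.7] psi -1.8 twist 0.172 (rows>=1.4) then linear [ 2.022 -0.888  0.156] rows 8.9 | j6 -0.62 w 0.0854 F [ 0.3  0.1 -0.2] tcp [ 0.4799 -0.3178  0.1308] t 66.2
```

```bash
python3 -m inch '{"linear":[[0,0,0],[0,0,0],[0.117,-0.05,0.004],[0.117,-0.05,0.004],[0.117,-0.05,0.004],[0.117,-0.05,0.004],[0.117,-0.05,0.004],[0.117,-0.05,0.004],[0.117,-0.05,0.004],[0.117,-0.05,0.004],[0.117,-0.05,0.004],[0.117,-0.05,0.004],[0.117,-0.05,0.004],[0.117,-0.05,0.004],[0.117,-0.05,0.004],[0.117,-0.05,0.004],[0.117,-0.05,0.004],[0.117,-0.05,0.004],[0,0,0]],"twist":[0.085,0.085,0,0,0,0,0,0,0,0,0,0,0,0,0,0,0,0,0],"fingers":[0,0,0,0,0,0,0,0,0,0,0,0,0,0,0,0,0,0,0]}' | grep -E 'force'; python3 plan.py .4176 .2319 .08 -17.2 180;python3 check.py | grep slot
```

```text
contact_force: [0.4, 0.3, -0.8]
tilt z [-5.7  2.4] psi -17.9 twist -0.008 (rows>=0.1) then linear [0.098 0.011 0.15 ] rows 0.7 | j6 0.59 w 0.0856 F [ 0.4  0.3 -0.8] tcp [0.4115 0.2077 0.1174] t 68.5
slot far3 err mm stand [0.4 1.9] size 41.9 45.0 ang err -0.6
slot far2 err mm stand [0.7 0.8] size 44.4 45.2 ang err -0.9
slot far1 err mm stand [-1.5  0.4] size 44.6 44.4 ang err 0.3
slot near1 err mm stand [0.9 0.5] size 44.7 47.1 ang err 0.3
```

Tool tilt has crept up to 6° on the inward moves, so I'll try a fast outward move to see if it reverses.

```bash
python3 -m inch '{"linear":[[0.05,0,0],[0.05,0,0],[0,0.15,0],[0,0.15,0],[0,0.15,0],[0,0.15,0],[0,0,0],[0,0,0]],"twist":[-0.004,-0.004,0,0,0,0,0,0],"fingers":[0,0,0,0,0,0,0,0]}' | grep force; python3 plan.py .4176 .2319 .12 -17.2 180;  python3 -m inch '{"linear":[[0,-0.03,0],[0,-0.03,0],[0,-0.03,0],[0,-0.03,0],[0,-0.03,0],[0,-0.03,0],[0,-0.03,0],[0,-0.03,0],[0,-0.03,0],[0,-0.03,0],[0,-0.03,0],[0,-0.03,0],[0,-0.03,0],[0,-0.03,0],[0,-0.03,0],[0,-0.03,0],[0,-0.03,0],[0,-0.03,0],[0,0,0]],"twist":[0,0,0,0,0,0,0,0,0,0,0,0,0,0,0,0,0,0,0],"fingers":[0,0,0,0,0,0,0,0,0,0,0,0,0,0,0,0,0,0,0]}' | grep force; python3 plan.py .4176 .2319 .12 -17.2 180
```

```text
contact_force: [-1.1, -0.6, 0.8]
tilt z [-5.7  2.5] psi -17.4 twist -0.003 (rows>=0.0) then linear [-0.001 -0.637 -0.01 ] rows 2.5 | j6 0.48 w 0.0856 F [-1.1 -0.6  0.8] tcp [0.5688 0.1855 0.1004] t 69.7
contact_force: [0.0, -0.6, -0.3]
tilt z [-5.8  2.5] psi -17.3 twist -0.001 (rows>=0.0) then linear [-0.003 -0.042 -0.007] rows 0.2 | j6 0.61 w 0.0851 F [ 0.  -0.6 -0.3] tcp [0.4277 0.2296 0.1172] t 72.1
```

No change, so the drift comes from elsewhere. Gripping at 6° is tolerable, so I'll carry on with the last dish.

```bash
python3 -m inch '{"linear":[[0,-0.04,0.06],[0,0,0.06],[0,0,0.06],[0,0,0.06],[0,0,0],[0,0,0]],"twist":[0,0,0,0,0,0],"fingers":[0,0,0,0,0,0]}' | grep force; python3 plan.py .4176 .2319 .004 -17.2 180
```

```text
contact_force: [-0.9, 0.6, 0.2]
tilt z [-5.5  2.5] psi -17.3 twist -0.001 (rows>=0.0) then linear [-0.016  0.037  0.213] rows 0.9 | j6 0.61 w 0.0854 F [-0.9  0.6  0.2] tcp [0.415  0.236  0.0581] t 72.8
```

```bash
python3 -m inch '{"linear":[[-0.016,0.037,0.05],[0,0,0.05],[0,0,0.05],[0,0,0.04],[0,0,0],[0,0,0]],"twist":[0,0,0,0,0,0],"fingers":[0,0,0,0,0,0]}' | grep force; python3 plan.py .4176 .2319 .004 -17.2 180
```

```text
contact_force: [-0.4, 0.5, -0.4]
tilt z [-5.4  2.6] psi -17.3 twist -0.001 (rows>=0.0) then linear [ 0.    -0.005  0.012] rows 0.1 | j6 0.58 w 0.0857 F [-0.4  0.5 -0.4] tcp [0.4191 0.2313 0.0069] t 73.6
```

```bash
python3 -m inch '{"linear":[[0,-0.005,0.012],[0,0,0],[0,0,0],[0,0,0],[0,0,0],[0,0,0],[0,0,0],[0,0,0],[0,0,-0.06],[0,0,-0.1],[0,0,-0.1],[0,0,-0.1],[0,0,-0.1],[0,0,0]],"twist":[0,0,0,0,0,0,0,0,0,0,0,0,0,0],"fingers":[0,0,1,1,1,1,1,1,1,1,1,1,1,1]}' 50 | grep -E 'force|width'; python3 plan.py .4779 -.2456 .12 -1.97 180
```

```text
contact_force: [-0.2, -0.5, -1.1]
gripper_width: 0.045
tilt z [-5.9  1. ] psi -17.3 twist -0.170 (rows>=1.4) then linear [-1.88   0.263 -0.048] rows 7.6 | j6 0.6 w 0.0450 F [-0.2 -0.5 -1.1] tcp [0.4282 0.2264 0.1214] t 75.3
```

```bash
python3 -m inch '{"linear":[[0,0,-0.02],[0,0,0],[-0.12,0.017,-0.003],[-0.12,0.017,-0.003],[-0.12,0.017,-0.003],[-0.12,0.017,-0.003],[-0.12,0.017,-0.003],[-0.12,0.017,-0.003],[-0.12,0.017,-0.003],[-0.12,0.017,-0.003],[-0.12,0.017,-0.003],[-0.12,0.017,-0.003],[-0.12,0.017,-0.003],[-0.12,0.017,-0.003],[-0.12,0.017,-0.003],[-0.12,0.017,-0.003],[0,0,0],[0,0,0]],"twist":[-0.085,-0.085,0,0,0,0,0,0,0,0,0,0,0,0,0,0,0,0],"fingers":[1,1,1,1,1,1,1,1,1,1,1,1,1,1,1,1,1,1]}' | grep -E 'force|width'; python3 plan.py .4779 -.2456 .09 -1.97 180
```

```text
contact_force: [-0.4, -0.3, -0.6]
gripper_width: 0.045
tilt z [-7.4  3. ] psi -1.2 twist 0.008 (rows>=0.1) then linear [-0.161  0.063 -0.018] rows 0.7 | j6 -0.45 w 0.0450 F [-0.4 -0.3 -0.6] tcp [ 0.4633 -0.2046  0.0897] t 77.6
```

```bash
python3 -m inch '{"linear":[[-0.08,0.03,0],[-0.08,0.03,0],[0,0,0.02],[0,0,0.02],[0,0,0],[0,0,0]],"twist":[0.008,0,0,0,0,0],"fingers":[1,1,1,1,1,1]}' | grep -E 'force'; python3 plan.py .4779 -.2456 .043 -1.97 180
python3 -c "
from h import *
a=read_camera('top')[150:280,350:500,::-1];b=read_camera('side')[200:350,270:440,::-1]
A=np.zeros((450,960,3),np.uint8);A[:390,:450]=cv2.resize(a,None,fx=3,fy=3,interpolation=3);A[:450,450:960]=cv2.resize(b,None,fx=3,fy=3,interpolation=3)
cv2.imwrite('pics/p1.png',cv2.resize(A,(800,375)))"
```

```text
contact_force: [-0.2, -1.2, -0.6]
tilt z [-7.6  3. ] psi -1.8 twist 0.001 (rows>=0.0) then linear [-0.009  0.026  0.122] rows 0.5 | j6 -0.49 w 0.0449 F [-0.2 -1.2 -0.6] tcp [ 0.4757 -0.2447  0.074 ] t 78.3
```

View pics/p1.png

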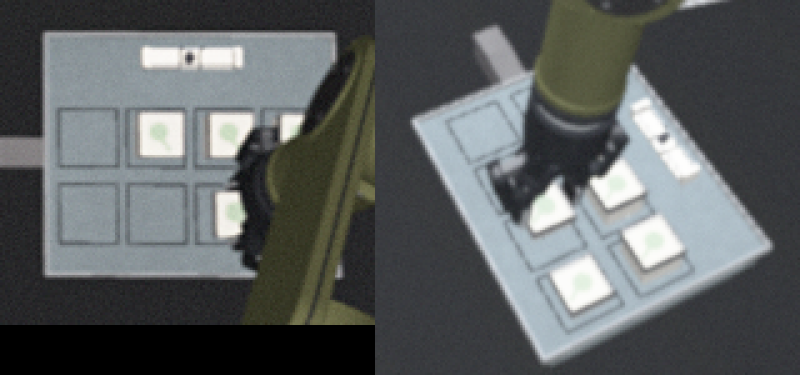

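The ball is between the marks, the three deep dishes and near1 are in place, and the last dish is held above near2. Lowering it.

```bash
python3 -m inch '{"linear":[[-0.009,0.026,0.035],[0,0,0.035],[0,0,0.03],[0,0,0.02],[0,0,0],[0,0,0]],"twist":[0,0,0,0,0,0],"fingers":[1,1,1,1,1,1]}' | grep -E 'force'; python3 plan.py .4779 -.2456 .040 -1.97 180
```

```text
contact_force: [0.1, 0.7, -0.1]
tilt z [-7.5  3. ] psi -1.8 twist 0.002 (rows>=0.0) then linear [-0.001 -0.002  0.006] rows 0.0 | j6 -0.49 w 0.0453 F [ 0.1  0.7 -0.1] tcp [ 0.4785 -0.2454  0.0413] t 79.2
```

```bash
python3 -m inch '{"linear":[[0,-0.002,0.008],[0,0,0],[0,0,0],[0,0,0],[0,0,0],[0,-0.003,-0.04],[0,-0.005,-0.06],[0,0,-0.1],[0,0,-0.1],[0,0,-0.1],[0,0,0]],"twist":[0,0,0,0,0,0,0,0,0,0,0],"fingers":[1,1,0.33,0.33,0.33,0.33,0.33,0.33,0.33,0,0]}' | grep -E 'force|width'; python3 -m inch '{"linear":[[0.12,0,-0.01],[0.12,0,-0.01],[0.12,0,-0.01],[0.12,0,-0.01],[0.12,0,-0.01],[0.12,0,-0.01],[0.12,0,-0.01],[0.12,0,-0.01],[0.12,0,-0.01],[0.12,0,-0.01],[0.12,0,-0.01],[0.12,0,-0.01],[0.12,0,-0.01],[0.12,0,-0.01],[0.12,0,-0.01],[0,0,0]],"twist":[0,0,0,0,0,0,0,0,0,0,0,0,0,0,0,0],"fingers":[0,0,0,0,0,0,0,0,0,0,0,0,0,0,0,0]}' | grep -E 'tcp|width'; python3 check.py;  python3 ball.py 0 | sed 's/-4[0-9].*-15/.. -15/;s/ 18:.*//'
python3 -c "
from h import *
a=read_camera('top');cv2.imwrite('pics/ftop.png',cv2.resize(a[150:275,350:500,::-1],None,fx=5,fy=4.8,interpolation=3));cv2.imwrite('pics/fside.png',read_camera('side')[:,:,::-1])"
```

```text
contact_force: [-0.2, -0.8, -0.5]
gripper_width: 0.085
tcp_pos: [0.5041, 0.2094, 0.1993]
gripper_width: 0.0854
slot far3 err mm stand [0.3 1.9] size 41.9 45.1 ang err -0.6
slot far2 err mm stand [0.7 0.8] size 44.4 45.2 ang err -0.9
slot far1 err mm stand [-1.5  0.6] size 44.8 44.4 ang err 0.3
slot near2 err mm stand [1.8 0.5] size 45.4 44.6 ang err 0.3
slot near1 err mm stand [0.9 0.5] size 44.7 47.1 ang err 0.3
top {.. -15: 248, -13: 247, -11: 238, -9: 223, -7: 221, -5: 225, -3: 199, -1: 149, 0: 92, 2: 79, 4: 113, 6: 166, 8: 211, 10: 212, 12: 223, 14: 237, 16: 247,
side {.. -15: 249, -13: 243, -11: 241, -9: 247, -7: 250, -5: 249, -3: 238, -1: 208, 0: 162, 2: 137, 4: 133, 6: 151, 8: 189, 10: 228, 12: 246, 14: 252, 16: 253,
```

View pics/ftop.png

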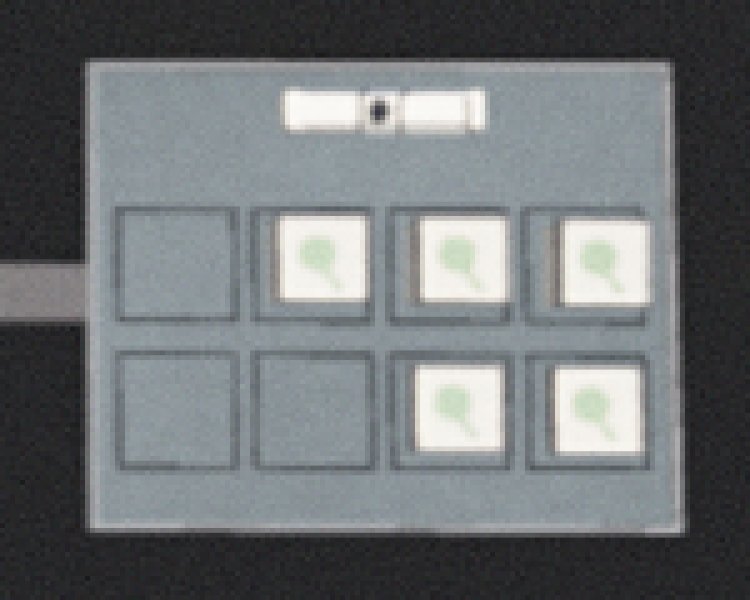

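View pics/fside.png

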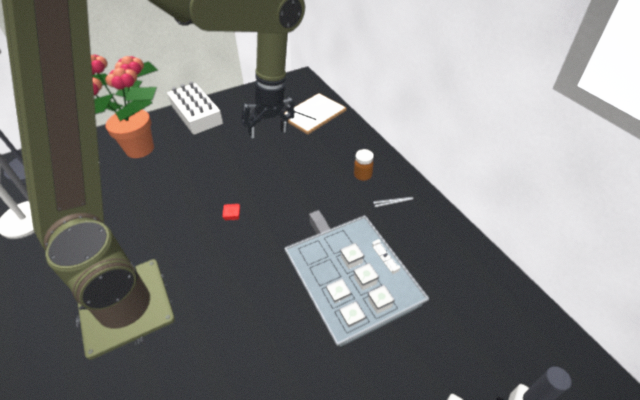

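The final views show the three deep dishes in far1–3 and the two shallow ones in near1–2. The ball is between the marks at top-crop (379,110), the wedge sits under the low end, and the jar, tweezers and red dish have not been touched. The bench holds no other dishes, so I'm handing in.

```bash
python3 -c "
from station import env
print(env.hand_in())"
```

```text
the job is handed in; nothing more can be done
None
```

I wedged the tray level and set out all five dishes on the bench, then handed the job in at about 82 s of the 210 s. Three were deep and went in far1–3; two were shallow and went in near1–2. The wedge was pushed in before any dish was moved and stays under the low end.

**Last checks:**
- **Level:** the ball rests about 1 mm from midway between its marks in the top view, the same before and after loading.
- **Dishes:** each lies within about 2 mm of its square's centre and within about 1° of square. The largest offsets are far3, 1.9 mm along y, and near2, 1.8 mm along x.
- **Left alone:** the jar, the tweezers and the red look-alike were not touched.

**What disagreed:**
- **Lid outlines:** some deep lids measured 42 mm instead of 46 mm on one side, because shading hid a rim. Those offsets are good to only about 2 mm.
- **Ball in the side view:** it read about 2 mm farther towards the low end than in the top view, which I put down to viewing angle. I trusted the top view.
- **Tool tilt:** it crept up to about 8° over the run for a reason I did not find. It did no visible harm to the placements.

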